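Lock a tray of succulents against the fence with a quarter-turn T-slot stop

TASK

Fix the tray of red succulents on its bed so that it cannot shift while it is planted up: take the orange-winged stop from the wooden rack, drop its T-head into the slot of the aluminium track behind the tray, slide it along so that it pushes the tray gently up to the fence until the fence's rubber strip is a little squashed, and, keeping it pressed there, turn the wing a quarter turn clockwise (seen from above) so that the head locks across the slot. When you let go, the tray must stay square and held tight between stop and strip. The tray is thin plastic and must not be pushed hard; leave the yellow stop and the two potted plants where they are.

Things in the scene. Friction and masses are not known exactly. Their poses are not given: they have to be found in the camera images.
- track: Bare aluminium T-track fixed on the bench, 460 x 40 mm, 26 mm high. Origin: middle of its underside, at bench height; x along the slot towards the fence, y across, z up. The slot is on y = 0, open at the top over its whole length: mouth 14 mm wide between two lips 5 mm thick; under them a channel 27 mm wide, its floor 19 mm below the track's top.
- bed: Pale wooden slats, tops 28 mm high, beside the track (origin, axes as the track's), with side guides (tops 46 mm) 1.5 mm clear of the tray each side. Near the +x end an aluminium angle, the fence, stands across; its face, a black rubber strip, gives 2 N per mm, 8 mm at most. It was set by the last user, face at x = 0.122 to 0.172 m; where is not reported: see it, or feel it through the tray.
- tray: Black tray of dark red succulents, loose on the slats over the track. 200 mm along x (x points to the fence), 180 mm along y, over the rim; 36 mm high; 0.35 to 0.7 kg. Origin: middle of its underside. The rim at the top (5 mm high, 5 mm proud) is its outermost part. Starts 10 to 92 mm short of the strip; sliding it takes 1.5 to 5 N.
- stop_wing (a point): Middle of the orange stop's wing, on the stop's upright axis. x along the wing, z up. Wing 46 mm long (x), 12 mm thick (y), 38 mm high (half above this point). With the washer resting on the track's top this point is 93 mm above the bench, about 92 when locked. Starts upright in a rack hole, washer on the rack's top (35 mm high), wing up to 0.5 rad off the rack's x.
- stop: The whole orange stop, 0.18 to 0.27 kg; origin on its axis at the washer's underside, 67 mm below the wing's middle, axes as the wing's. Going up from the origin: aluminium washer 40 mm across (sprung, too wide for the slot), round black rubber body 36 mm across from 8 to 41 mm, which pushes the tray's rim, post, wing from 48 to 86 mm.
- stop_head (a point): Underside of the stop's steel T-head, 13.5 mm under the washer. Head 26 mm long (along the wing), 12 mm wide: it enters the slot only with the wing along the track. Corners cut so it turns clockwise only (from above; the other way it jams). Over the last 50 degrees ramps pull it up under the lips against the washer's spring, 0.2 to 0.6 N m; dead stop near 95 degrees. Locked, it holds by friction.
- rack: Wooden rack fixed on the bench, 170 x 70 mm, 35 mm high, two bored holes 90 mm apart along its x; origin: middle of its underside. The orange stop stands in one hole, the yellow one in the other.
- spare_wing (a point): Same kind of stop with a yellow wing, not wanted, in the rack's other hole; this point is the middle of its wing, axes as the orange one's.
- pot_red: Bystander: terracotta pot with a pale green succulent, 90 mm across, 80 mm high; origin under its middle.
- pot_white: Bystander: white pot with a pink succulent, 80 mm across, 72 mm high; origin under its middle.
Mind the look-alikes: they are no part of the job. Leave any pink or turquoise look-alike of the stop alone.

How it is judged:
By the outcome, as a careful person would: the job done as asked, in the order asked, and still so for the second after the job is handed in, with the robot touching nothing.
It also fails if it takes over 66 s, if anything falls off the work surface, if the arm or the gripper's body presses on something with over 40 N, if the wrist force passes 120 N, or if a joint passes its speed limit or range.

ROBOT

A 6-joint arm with a two-finger parallel gripper is mounted at the origin on the work surface. World frame = base frame: x ahead of the robot, y to its left, z up, the work surface at z = 0. Lengths are in m, angles in rad, forces in N, time in s.
With the tool pointing down it reaches from about 0.3 to 0.825 m from the base axis. Payload 5.4 kg.
Tool frame: the origin (TCP) lies at the centre of the arm's flange, where the gripper is bolted on; the fingertips stand 190 mm ahead of it and the grasp point (between the pads) lies 171 mm ahead of it; x points along the fingers, y is the direction in which the jaws open and shut, and the axes are right-handed (so a half turn about x gives the same grasp; the last joint's range is limited). The gripper opens to 92 mm and grips with 3 to 60 N. Pads are 20 mm wide; open, the fingers measure 128 mm over their backs; the gripper's body (75 mm by 189 mm) begins 69 mm behind the grasp point.
Start: joints at [-1.559, 0.158, 1.597, -0, 1.386, -0.21], TCP at [0.126, -0.561, 0.405] pointing down, gripper open.
Joint ranges: [-2.91, 2.91], [-0.94, 2.29], [0.18, 2.7], [-1.29, 4.43], [0.17, 2.64], [-3, 3]. Speed limits (rad/s): [2.57, 2.57, 3.14, 3.14, 3.14, 3.14].

INTERFACE

Orientations are given as a rotation vector (axis times angle).
In Python, from plant import arm gives the robot as it stands.
- The arm moves only by the tool jog_arm, never from a script. Its argument "steps" is a list of rows, each a list of 3 entries, a list of its own where there are three numbers: the shift along the tool's x, y, z in mm, then the turn about the tool's x in degrees, then the finger opening in mm, from 0 to 91.9. In form: [[[x, y, z], twist, claw], ...]. A call has 1 to 20 rows; each row is the pose to reach, as a shift and turn from the pose commanded when the call began, along the tool's axes at that moment; what a row does not reach only later rows make up. A row lasts 1/10 s, in which the tool goes at most 50 mm and 8.59 degrees, less where a joint would pass 70% of its speed; a pose out of reach is approached as far as the arm can. A call with a gripper value outside its range is refused whole. The fingers move at their own pace and stop on an object; "squeeze" is the grip in N (left out, the last holds). Time passes only in rows, so rows that repeat a pose let the fingers close. It gives the time, the measured TCP pose, the force and the opening at its end, in the units of the state.
- arm.get_obs(): the state, without advancing time (a new reading comes with each control period).
- arm.grab_frame(name): name is "scene" or "side" or "wrist"; returns a dict with "frame" (420x560x3 uint8, red, green, blue), "z_map" (420x560 float32, m along the optical axis (not along the pixel's ray), 0 where there is no reading), "fx", "fy", "cx", "cy" (pixels), "world_from_camera" (4x4, takes a point from camera to world coordinates). Camera axes: x right, y down, z forward; pixel columns grow to the right and rows downward; lengths in m; the calibration is good to about 2 mm. The wrist camera is an equidistant fisheye: a pixel r from the principal point sees the ray r / f radians off the axis. A picture is of the moment at which its call begins.
- arm.finish_job(): hands the job in, once; it reports no verdict.
The state is a dict: "time_s": time; "joint_positions": joint angles; "qvel": joint speeds; "joint_torque": joint torques, N m; "tcp_pos": TCP position; "tcp_rot": TCP orientation; "force": force on the tool from outside, world axes, zero at the start; "wrist_torque": the same for the moment, N m; "finger_gap": finger opening in m.
Only numpy, scipy, OpenCV 4.12 (cv2) and the standard library are available. Lean on these libraries where they do the work, as an engineer would, in place of code of your own. Each camera call takes 0.05 s, during which the arm holds its last target.

## Working session

There is one attempt and no reset: what is moved stays moved. The work goes in short steps, Python scripts to look and compute and a tool call to move; the robot and the scene stay as the last step left them, time stands still between calls to the robot, and variables do not carry over. Pictures are saved under pics/ and viewed, and the job is handed in when it is done.

Besides the shell and the picture viewer there is one more tool, called after "Request:" as a command line: name --argument value ..., lists and objects as JSON in quotes. jog_arm: Moves the arm, as the interface text tells. Its arguments: {"type":"object","properties":{"steps":{"type":"array"},"squeeze":{"type":"number"}},"required":["steps"]}

```bash
ls; mkdir -p pics; python3 - <<'E'
from plant import arm
import cv2,numpy as np
print(arm.get_obs())
for n in ["scene","side","wrist"]:
    d=arm.grab_frame(n)
    cv2.imwrite(f"pics/{n}0.png",d["frame"][:,:,::-1])
    np.savez(f"pics/{n}0.npz",**d)
    print(n,d["fx"],d["fy"],d["cx"],d["cy"],np.round(d["world_from_camera"],3).tolist())
E
```

```text
pics
{'time_s': 0.0, 'joint_positions': array([-1.55909801e+00,  1.59078546e-01,  1.59821858e+00, -1.82255942e-05,
        1.38616160e+00, -2.10121930e-01]), 'qvel': array([ 0.00118922,  0.00023616,  0.00012531, -0.00091322,  0.00196246,
       -0.00138381]), 'joint_torque': array([-2.01428113e-03, -3.85573196e+01, -3.22106087e+01,  6.99093333e-02,
        3.79917689e-02, -1.51526842e-04]), 'tcp_pos': array([ 0.12646475, -0.56064597,  0.40370884]), 'tcp_rot': array([ 2.10512611,  0.23639407, -2.10477239]), 'force': array([-0.52696503, -0.35337907, -0.24091495]), 'wrist_torque': array([ 0.02217892, -0.02570163,  0.05767179]), 'finger_gap': 0.09190487630244286}
scene 420.643723935391 420.643723935391 280.27468748660635 202.9378937482688 [[-0.85, 0.452, -0.271, 0.831], [0.527, 0.734, -0.429, 0.455], [0.005, -0.507, -0.862, 0.927], [0.0, 0.0, 0.0, 1.0]]
side 425.4037296099738 425.4037296099738 268.06820547357853 203.39099953436158 [[0.968, -0.2, 0.151, 0.396], [-0.25, -0.73, 0.636, -0.615], [-0.017, -0.653, -0.757, 0.849], [0.0, 0.0, 0.0, 1.0]]
wrist 325.19226210127806 325.19226210127806 286.2735842358241 204.31128200219874 [[0.219, -0.94, -0.263, 0.2], [-0.976, -0.211, -0.058, -0.543], [-0.001, 0.269, -0.963, 0.383], [0.0, 0.0, 0.0, 1.0]]
```

View pics/scene0.png

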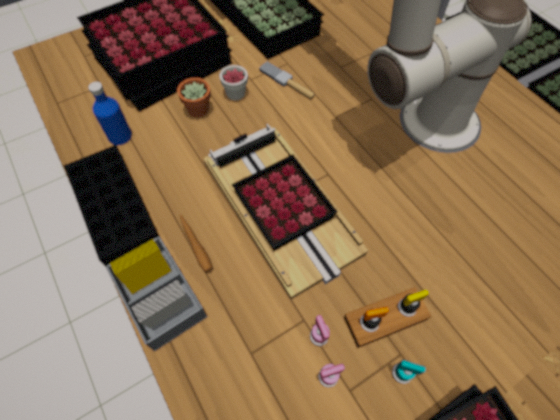

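View pics/side0.png

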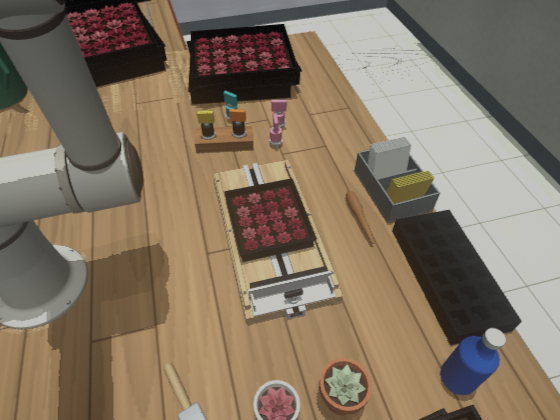

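View pics/wrist0.png

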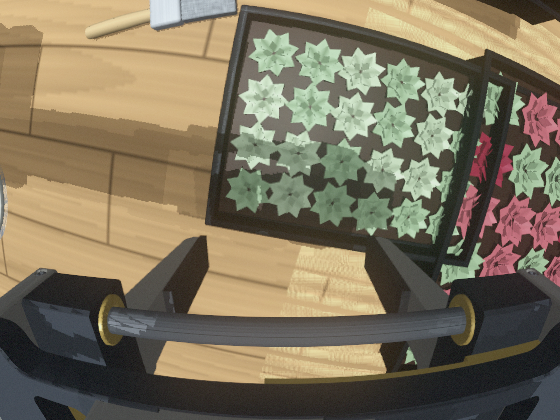

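The scene view shows the rack at (388,317), with an orange-winged stop at (372,318) and a yellow one at (412,300). Loose look-alikes are pink at (319,332) and (330,374), and turquoise at (405,370). The tray on its track is at (283,200) and the fence at (245,147). In the side view, orange is at (238,120), yellow at (206,122), turquoise at (231,103), and pink at (279,108) and (276,130). Only the orange one in the rack fits the description.

```bash
cat > h.py <<'E'
import numpy as np,cv2
from scipy.spatial.transform import Rotation as Ro
def ray(d,u,v):
    x=(u-d["cx"])/d["fx"];y=(v-d["cy"])/d["fy"]
    T=d["world_from_camera"];return T[:3,3],T[:3,:3]@np.array([x,y,1.0])
def onplane(d,u,v,z):
    o,r=ray(d,u,v);return o+r*(z-o[2])/r[2]
def cloud(d):
    v,u=np.mgrid[0:420,0:560];z=d["z_map"]
    p=np.stack([(u-d["cx"])/d["fx"]*z,(v-d["cy"])/d["fy"]*z,z],-1)
    T=d["world_from_camera"];P=p@T[:3,:3].T+T[:3,3];P[z==0]=np.nan;return P
E
python3 - <<'E'
from h import *
for n,(a,b,c,e) in {"scene":(300,440,270,400),"side":(180,310,80,170)}.items():
    d=np.load(f"pics/{n}0.npz");f=d["frame"];P=cloud(d)
    hsv=cv2.cvtColor(f,cv2.COLOR_RGB2HSV)
    for nm,lo,hi in [("or",(8,190,140),(17,255,255)),("ye",(22,150,120),(34,255,255))]:
        m=cv2.inRange(hsv,lo,hi);mm=np.zeros_like(m);mm[c:e,a:b]=m[c:e,a:b]
        # restrict height
        ok=(mm>0)&(P[...,2]>0.06)
        q=P[ok];v,u=np.where(ok)
        print(n,nm,ok.sum(),u.mean(),v.mean(),np.round(np.median(q,0),4),np.round(q.min(0),3),np.round(q.max(0),3))
        top=q[q[:,2]>np.nanpercentile(q[:,2],95)-.006]
        s=np.cov((top[:,:2]-top[:,:2].mean(0)).T);w,V=np.linalg.eigh(s);print("  top",top.mean(0),np.degrees(np.arctan2(V[1,1],V[0,1])),np.sqrt(w))
        lo_,hi_=q[:,0].min(),q[:,0].max()
    im=f[c:e,a:b,::-1];cv2.imwrite(f"pics/{n}crop.png",cv2.resize(im,None,fx=4.5,fy=4.5,interpolation=2))
for n,(a,b,c,e) in {"scene":(190,380,115,300),"side":(200,350,150,330)}.items():
    d=np.load(f"pics/{n}0.npz");cv2.imwrite(f"pics/{n}tr.png",cv2.resize(d["frame"][c:e,a:b,::-1],None,fx=3.2,fy=3.2,interpolation=2))
E
```

```text
scene or 55 376.96363636363634 310.6363636363636 [0.5436 0.3575 0.1179] [0.522 0.34  0.075] [0.565 0.37  0.124]
  top [0.54424255 0.35578576 0.11901562] 160.6818640977316 [0.00410022 0.01500395]
scene ye 155 417.6516129032258 295.0064516129032 [0.4563 0.3755 0.1197] [0.434 0.365 0.101] [0.479 0.384 0.125]
  top [0.45664626 0.37481031 0.12054878] 167.77178831527496 [0.00310655 0.01279151]<stdin>:10: RuntimeWarning: Mean of empty slice.
  ret = ret.dtype.type(ret / rcount)
  return _methods._mean(a, axis=axis, dtype=dtype,
  ret = um.true_divide(
Traceback (most recent call last):
ValueError: zero-size array to reduction operation minimum which has no identity
```

View pics/scenecrop.png

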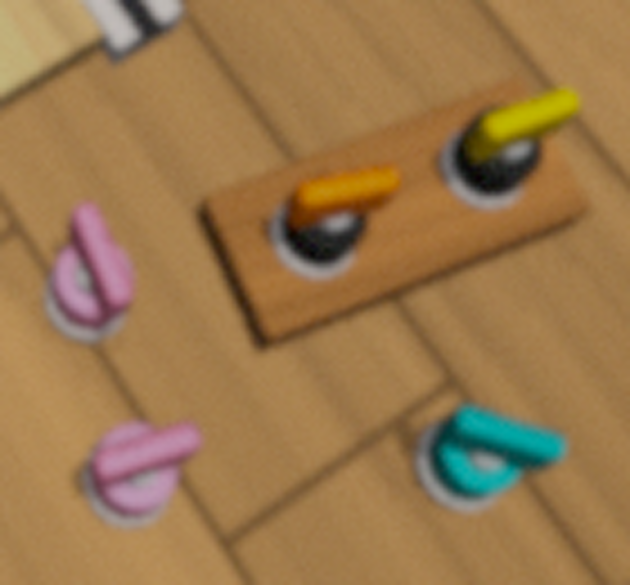

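Enlarged crop: the orange wing in the rack is at about (376,312), with a yellow one beside it. The pink and turquoise ones stand loose on the bench. The target is confirmed.

```bash
python3 - <<'E'
from h import *
for n,(a,b,c,e) in {"scene":(300,440,270,400),"side":(180,310,80,170)}.items():
    d=np.load(f"pics/{n}0.npz");f=d["frame"];P=cloud(d)
    hsv=cv2.cvtColor(f,cv2.COLOR_RGB2HSV)
    for nm,lo,hi in [("or",(6,170,120),(19,255,255)),("ye",(21,130,90),(34,255,255))]:
        m=cv2.inRange(hsv,lo,hi);mm=np.zeros_like(m);mm[c:e,a:b]=m[c:e,a:b]
        ok=(mm>0)&(P[...,2]>0.08)
        q=P[ok];v,u=np.where(ok)
        if len(q)<5: print(n,nm,len(q),hsv[120,238],P[120,238],P[110,238]);continue
        cnt=np.stack([u,v],1).astype(np.float32)
        print(n,nm,ok.sum(),u.mean(),v.mean(),np.round(np.median(q,0),4),np.round(q.min(0),3),np.round(q.max(0),3))
        r=cv2.minAreaRect(q[:,:2].astype(np.float32));print("  rect",r)
for n,(a,b,c,e) in {"scene":(190,380,115,300),"side":(200,350,150,330)}.items():
    d=np.load(f"pics/{n}0.npz");cv2.imwrite(f"pics/{n}tr.png",cv2.resize(d["frame"][c:e,a:b,::-1],None,fx=3.2,fy=3.2,interpolation=2))
E
```

```text
scene or 129 377.51162790697674 311.4418604651163 [0.5446 0.3594 0.1184] [0.441 0.345 0.089] [0.566 0.384 0.124]
  rect ((0.504738450050354, 0.37042346596717834), (0.013839035294950008, 0.12864276766777039), 72.15149688720703)
scene ye 209 412.1866028708134 297.5693779904306 [0.4611 0.3748 0.1195] [0.434 0.352 0.09 ] [0.561 0.384 0.125]
  rect ((0.4975951910018921, 0.3657591938972473), (0.01255035400390625, 0.1306033730506897), 78.29617309570312)
side or 39 236.48717948717947 112.97435897435898 [0.5425 0.3517 0.1127] [0.525 0.345 0.096] [0.562 0.359 0.119]
  rect ((0.5431220531463623, 0.35050705075263977), (0.0062510124407708645, 0.0391480028629303), 70.93810272216797)
side ye 188 205.3244680851064 116.45744680851064 [0.4553 0.3688 0.1056] [0.434 0.36  0.083] [0.477 0.381 0.122]
  rect ((0.45533621311187744, 0.37113916873931885), (0.01699225977063179, 0.044325243681669235), 79.42818450927734)
```

View pics/scenetr.png

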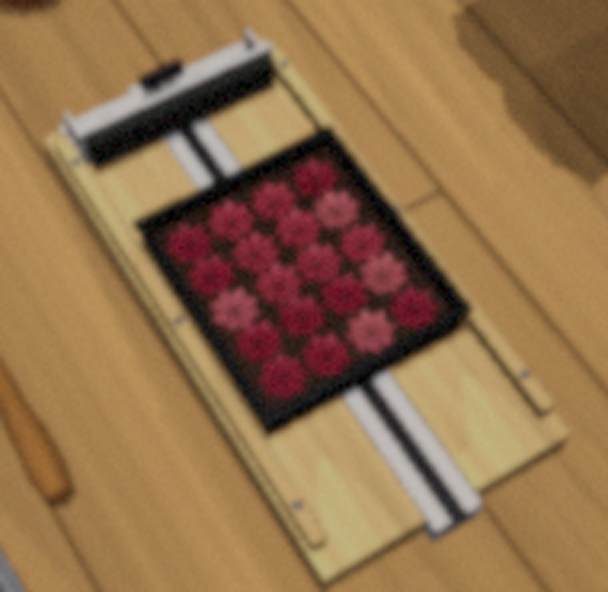

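```bash
sleep 1
```

```text
(no output)
```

View pics/sidetr.png

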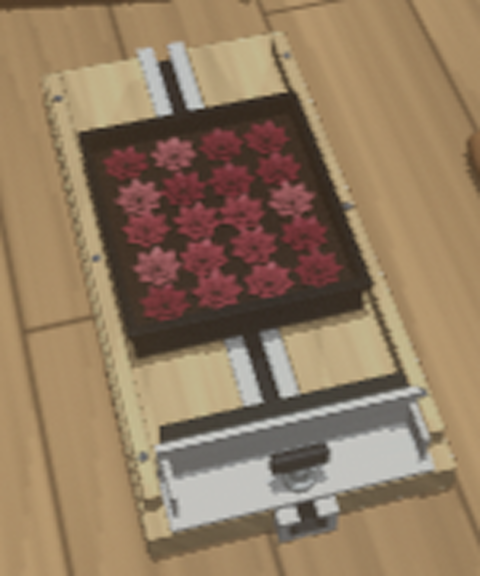

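The scene crop shows the tray, with the slot running from its free end at about (332,277) up to the fence strip at about (245,155). Next I'll get metric positions.

```bash
python3 - <<'E'
from h import *
np.set_printoptions(precision=4,suppress=True)
D={n:np.load(f"pics/{n}0.npz") for n in("scene","side")}
# centre of wing: per-view mask centroid rays triangulated
def comp(n,lo,hi,box,seed):
    d=D[n];hsv=cv2.cvtColor(d["frame"],cv2.COLOR_RGB2HSV);m=cv2.inRange(hsv,lo,hi)
    a,b,c,e=box;mm=np.zeros_like(m);mm[c:e,a:b]=m[c:e,a:b]
    k,l,s,ce=cv2.connectedComponentsWithStats(mm);i=1+np.argmax(s[1:,4]);return l==i,ce[i],s[i]
for nm,lo,hi,bs,bi in [("or",(4,150,100),(19,255,255),(360,395,300,325),(228,248,105,128)),("ye",(20,120,90),(34,255,255),(398,432,285,312),(195,216,105,128))]:
    R=[]
    for n,b in(("scene",bs),("side",bi)):
        m,c,s=comp(n,lo,hi,b,None);print(nm,n,c,s);R.append(ray(D[n],*c))
        P=cloud(D[n])[m];P=P[P[:,2]>.108];
        if len(P)>8:
            mu=P.mean(0);w,V=np.linalg.eigh(np.cov((P-mu)[:,:2].T));print("  top pts",len(P),mu,np.degrees(np.arctan2(V[1,1],V[0,1])))
    (o1,r1),(o2,r2)=R;t=np.linalg.lstsq(np.stack([r1,-r2],1),o2-o1,rcond=None)[0]
    print("  tri",(o1+r1*t[0]),(o2+r2*t[1]))
# track: bright low sat, z 0.02..0.032 near slot
for n,bx in(("scene",(235,345,140,285)),("side",(240,305,160,290))):
    d=D[n];P=cloud(d);hsv=cv2.cvtColor(d["frame"],cv2.COLOR_RGB2HSV)
    m=(hsv[...,1]<45)&(hsv[...,2]>110)&(P[...,2]>0.018)&(P[...,2]<0.033);a,b,c,e=bx
    mm=np.zeros_like(m);mm[c:e,a:b]=m[c:e,a:b];q=P[mm];v,u=np.where(mm)
    q=np.array([onplane(d,x,y,.026) for x,y in zip(u,v)])
    mu=q[:,:2].mean(0);w,V=np.linalg.eigh(np.cov((q[:,:2]-mu).T));ax=V[:,1]
    ax=ax if ax[1]<0 else -ax
    print(n,len(q),mu,np.degrees(np.arctan2(ax[1],ax[0])),np.sqrt(w))
    nrm=np.array([-ax[1],ax[0]]);s=(q[:,:2]-mu)@ax;t=(q[:,:2]-mu)@nrm
    print("  s range",s.min(),s.max(),"t",np.percentile(t,[1,10,90,99]),[ (np.median(t[(t<0)]),np.median(t[t>0]))])
E
```

```text
or scene [380.6539 311.1165] [360 300  35  25 575]
  top pts 113 [0.5458 0.3579 0.1179] 159.21209980424263
or side [237.2171 114.76  ] [230 109  16  13 175]
  top pts 79 [0.5441 0.3524 0.1157] 159.2501751698675
  tri [0.5345 0.3605 0.1048] [0.5442 0.3567 0.1017]
ye scene [417.3575 295.6232] [407 289  23  15 207]
  top pts 156 [0.4576 0.375  0.1191] 168.1243285184519
ye side [205.299  116.4021] [197 110  17  13 194]
  top pts 87 [0.4548 0.37   0.1155] 164.82646151305272
  tri [0.4515 0.3746 0.104 ] [0.4555 0.3731 0.1023]
scene 781 [0.5467 0.1002] -90.6003992874523 [0.0139 0.1358]
  s range -0.13370152220073453 0.31337210346057004 t [-0.0204 -0.0178  0.0172  0.0197] [(np.float64(-0.013685486365790754), np.float64(0.012786340848273809))]
side 487 [0.5453 0.0204] -90.26187907515994 [0.0151 0.1512]
  s range -0.20905750509213886 0.20307486229390007 t [-0.0209 -0.018   0.018   0.0283] [(np.float64(-0.013609187626300884), np.float64(0.014018415537198847))]
```

```bash
python3 - <<'E'
from h import *
np.set_printoptions(precision=4,suppress=True)
for n in("scene","side"):
    d=np.load(f"pics/{n}0.npz");P=cloud(d)
    f=d["frame"].astype(int)
    reg=(P[...,0]>.38)&(P[...,0]<.72)&(P[...,1]>-.26)&(P[...,1]<.26)
    # dark rim
    m=reg&(P[...,2]>.056)&(P[...,2]<.075)&(f.max(-1)<75)&(P[...,1]>-.12)
    q=P[m];r=cv2.minAreaRect(q[:,:2].astype(np.float32));print(n,"tray",len(q),r,q.min(0),q.max(0),"p",np.percentile(q[:,1],[.5,2,98,99.5]),np.percentile(q[:,0],[.5,2,98,99.5]))
    # profiles along slot: height and brightness
    for x0 in(.5,.59):
        o=[]
        for y in np.arange(-.24,-.05,.01):
            k=reg&(abs(P[...,0]-x0)<.03)&(abs(P[...,1]-y)<.005)
            if k.sum(): o.append((round(y,3),round(float(np.median(P[k][:,2])),3),round(float(P[k][:,2].max()),3),int(f[k].mean()),int(k.sum())))
        print(x0,o)
E
```

```text
scene tray 870 ((0.5463894605636597, 0.016158923506736755), (0.20014731585979462, 0.1763153076171875), 89.57115936279297) [ 0.4583 -0.0837  0.0561] [0.6352 0.1164 0.0688] p [-0.0813 -0.0794  0.1154  0.1158] [0.4591 0.4597 0.6341 0.6346]
0.5 [(np.float64(-0.24), 0.001, 0.003, 142, 10), (np.float64(-0.22), 0.031, 0.033, 165, 14), (np.float64(-0.21), 0.033, 0.038, 177, 49), (np.float64(-0.2), 0.062, 0.07, 108, 15), (np.float64(-0.18), 0.068, 0.071, 174, 26), (np.float64(-0.17), 0.068, 0.073, 105, 76), (np.float64(-0.16), 0.05, 0.072, 49, 252), (np.float64(-0.15), 0.028, 0.033, 157, 68), (np.float64(-0.14), 0.028, 0.033, 158, 71), (np.float64(-0.13), 0.028, 0.032, 159, 67), (np.float64(-0.12), 0.028, 0.032, 158, 74), (np.float64(-0.11), 0.029, 0.032, 150, 59), (np.float64(-0.09), 0.061, 0.061, 115, 1), (np.float64(-0.08), 0.06, 0.069, 33, 145), (np.float64(-0.07), 0.047, 0.056, 37, 67), (np.float64(-0.06), 0.05, 0.057, 61, 72)]
0.59 [(np.float64(-0.24), 0.002, 0.003, 145, 11), (np.float64(-0.22), 0.033, 0.035, 167, 22), (np.float64(-0.21), 0.033, 0.036, 182, 59), (np.float64(-0.2), 0.062
[... 1673 characters left out ...]
 (np.float64(-0.22), 0.015, 0.034, 118, 281), (np.float64(-0.21), 0.031, 0.063, 189, 123), (np.float64(-0.2), 0.031, 0.066, 190, 119), (np.float64(-0.19), 0.031, 0.034, 192, 92), (np.float64(-0.18), 0.051, 0.069, 130, 329), (np.float64(-0.17), 0.067, 0.07, 77, 113), (np.float64(-0.16), 0.066, 0.069, 69, 41), (np.float64(-0.14), 0.026, 0.03, 142, 29), (np.float64(-0.13), 0.026, 0.03, 165, 105), (np.float64(-0.12), 0.026, 0.03, 165, 98), (np.float64(-0.11), 0.026, 0.03, 165, 98), (np.float64(-0.1), 0.026, 0.029, 165, 95), (np.float64(-0.09), 0.027, 0.064, 127, 119), (np.float64(-0.08), 0.041, 0.065, 58, 268), (np.float64(-0.07), 0.048, 0.054, 66, 20), (np.float64(-0.06), 0.048, 0.053, 68, 88)]
```

```bash
cat >> h.py <<'E'
np.set_printoptions(precision=4,suppress=True)
def st(arm):
    o=arm.get_obs();R=Ro.from_rotvec(o["tcp_rot"]).as_matrix();return o,R,o["tcp_pos"]+R[:,0]*.171
def plan(arm,target):
    o,R,g=st(arm);dz=R.T@(np.array(target)-g)*1000
    y=R[:,1];jaw=np.degrees(np.arctan2(y[1],y[0]))
    print("t",o["time_s"],"grasp pt",g,"tool x",R[:,0],"jaw yaw",round(jaw,2),"q",o["joint_positions"],"\n F",o["force"],"M",o["wrist_torque"],"gap",o["finger_gap"])
    print(" shift mm",dz);return dz
E
python3 - <<'E'
from h import *
from plant import arm
plan(arm,[.545,.355,.25])
o,R,g=st(arm);print(R)
E
```

```text
t 0.15 grasp pt [ 0.1265 -0.5605  0.233 ] tool x [-0.      0.0014 -1.    ] jaw yaw -77.29 q [-1.5591  0.1589  1.5979 -0.      1.3862 -0.2101] 
 F [ 0.2022  0.3184 -0.3962] M [-0.0063 -0.0154  0.0077] gap 0.09185613077228957
 shift mm [ -15.7382 -800.9522 -609.6989]
[[-0.      0.22   -0.9755]
 [ 0.0014 -0.9755 -0.22  ]
 [-1.     -0.0014 -0.0003]]
```

Request:
jog_arm --steps '[[[-16,-238,-355],-60,60],[[-16,-238,-355],-60,60],[[-16,-238,-355],-60,60],[[-16,-238,-355],-60,60],[[-16,-238,-355],-60,60],[[-16,-238,-355],-60,60],[[-16,-238,-355],-60,60],[[-16,-238,-355],-80,60],[[-16,-238,-355],-80,60],[[-16,-801,-610],-147,60],[[-16,-801,-610],-147,60],[[-16,-801,-610],-147,60],[[-16,-801,-610],-147,60],[[-16,-801,-610],-147,60],[[-16,-801,-610],-147,60],[[-16,-801,-610],-147,60],[[-16,-801,-610],-147,60],[[-16,-801,-610],-147,60],[[-16,-801,-610],-147,60],[[-16,-801,-610],-147,60]]' --squeeze 30

```text
time_s: 2.15
tcp_pos: [0.5314, 0.2902, 0.4204]
tcp_rot: [0.277, 1.553, -0.278]
force: [0.5, -0.6, -0.9]
finger_gap: 0.0601
```

```bash
python3 - <<'E'
from h import *
from plant import arm
plan(arm,[.545,.355,.25])
E
```

```text
t 2.15 grasp pt [0.5314 0.2902 0.2494] tool x [-0.0003 -0.0002 -1.    ] jaw yaw 69.73 q [ 0.3006  0.2266  1.4877 -0.0002  1.4276 -0.9164] 
 F [ 0.5374 -0.618  -0.868 ] M [ 0.0796 -0.2134 -0.0083] gap 0.06009136819401664
 shift mm [-0.6542 65.5041 -9.6992]
```

Request:
jog_arm --steps '[[[0,65,-10],0,60],[[0,65,-10],0,60],[[0,65,-10],0,60],[[0,65,-10],0,60]]'

```text
time_s: 2.55
tcp_pos: [0.5446, 0.352, 0.4202]
tcp_rot: [0.277, 1.554, -0.279]
force: [-0.1, -0.0, -0.2]
finger_gap: 0.0601
```

```bash
python3 - <<'E'
from h import *
from plant import arm
plan(arm,[.545,.355,.25])
d=arm.grab_frame("wrist");np.savez("pics/w1.npz",**d);cv2.imwrite("pics/w1.png",d["frame"][:,:,::-1])
E
```

```text
t 2.55 grasp pt [0.5445 0.3519 0.2492] tool x [-0.0009 -0.001  -1.    ] jaw yaw 69.72 q [ 0.3879  0.338   1.3532 -0.0006  1.4515 -0.8288] 
 F [-0.1328 -0.0342 -0.1566] M [ 0.0105 -0.1804  0.0438] gap 0.06012397851226534
 shift mm [-0.8334  3.126  -0.6232]
```

View pics/w1.png

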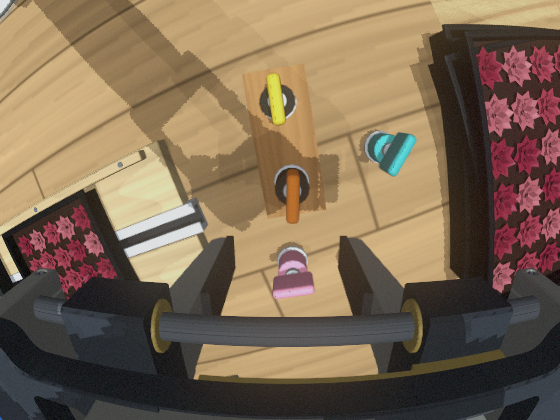

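The wrist view shows the orange wing at (292,195), the yellow one at (276,98) and the track's free end at (195,225). I'll cast rays through the fisheye model.

```bash
cat >> h.py <<'E'
def fray(d,u,v):
    a=(np.asarray(u,float)-d["cx"])/d["fx"];b=(np.asarray(v,float)-d["cy"])/d["fy"];r=np.hypot(a,b)+1e-9
    k=np.sin(r)/r;D=np.stack([a*k,b*k,np.cos(r)],-1);T=d["world_from_camera"];return T[:3,3],D@T[:3,:3].T
def fplane(d,u,v,z):
    o,r=fray(d,u,v);return o+r*((z-o[2])/r[...,2])[...,None]
def fcloud(d):
    v,u=np.mgrid[0:420,0:560];a=(u-d["cx"])/d["fx"];b=(v-d["cy"])/d["fy"];r=np.hypot(a,b)+1e-9;k=np.tan(r)/r
    z=d["z_map"];p=np.stack([a*k*z,b*k*z,z],-1);T=d["world_from_camera"];P=p@T[:3,:3].T+T[:3,3];P[z==0]=np.nan;return P
E
python3 - <<'E'
from h import *
d=np.load("pics/w1.npz");P=fcloud(d);hsv=cv2.cvtColor(d["frame"],cv2.COLOR_RGB2HSV)
for nm,lo,hi,(a,b,c,e) in [("or",(4,170,90),(16,255,255),(270,310,160,230)),("ye",(21,140,90),(34,255,255),(258,295,65,130))]:
    m=cv2.inRange(hsv,lo,hi);mm=np.zeros(m.shape,bool);mm[c:e,a:b]=m[c:e,a:b]>0
    mm&=(P[...,2]>.075);q=P[mm];print(nm,mm.sum(),q.min(0),q.max(0))
    zt=np.percentile(q[:,2],90);t=mm&(P[...,2]>zt-.006)
    v,u=np.where(t);w=fplane(d,u,v,.121)
    print("  ztop",zt,"rect depth",cv2.minAreaRect(P[t][:,:2].astype(np.float32)),"\n  rect plane",cv2.minAreaRect(w[:,:2].astype(np.float32)))
# track end
m=(hsv[...,1]<45)&(hsv[...,2]>130);mm=np.zeros(m.shape,bool);mm[195:265,115:210]=m[195:265,115:210]
v,u=np.where(mm);w=fplane(d,u,v,.026)[:,:2];print(len(w),cv2.minAreaRect(w.astype(np.float32)),"depth z",np.nanmedian(P[mm][:,2]))
im=d["frame"][150:290,90:330,::-1];cv2.imwrite("pics/w1c.png",cv2.resize(im,None,fx=3.3,fy=3.3,interpolation=2))
E
```

```text
or 641 [0.5222 0.3465 0.0753] [0.5647 0.3701 0.1224]
  ztop 0.12076529800761276 rect depth ((0.5433539748191833, 0.3585686683654785), (0.01083122193813324, 0.04387201741337776), 69.68385314941406) 
  rect plane ((0.5426400899887085, 0.3587234914302826), (0.010627742856740952, 0.043967291712760925), 69.68437194824219)
ye 684 [0.4328 0.3652 0.075 ] [0.4778 0.3846 0.1228]
  ztop 0.12071422651586391 rect depth ((0.4554964601993561, 0.3747573792934418), (0.012086033821105957, 0.04495745897293091), 77.59109497070312) 
  rect plane ((0.4556949734687805, 0.3748270273208618), (0.011914211325347424, 0.044442277401685715), 77.5771713256836)
1742 ((0.5462418794631958, 0.1716775745153427), (0.12311732769012451, 0.04148793965578079), 89.40778350830078) depth z 0.02530968167486386
```

View pics/w1c.png

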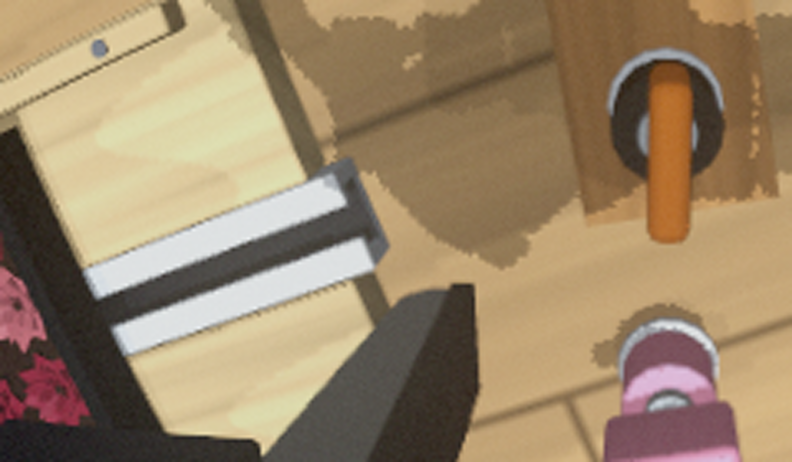

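Request:
jog_arm --steps '[[[40,5,-3],0,60],[[80,5,-3],0,60],[[100,5,-3],0,50],[[100,5,-3],0,50],[[100,5,-3],0,50]]'

```text
time_s: 3.1
tcp_pos: [0.544, 0.3572, 0.3217]
tcp_rot: [0.279, 1.552, -0.279]
force: [0.5, 0.8, 0.0]
finger_gap: 0.0506
```

```bash
python3 - <<'E'
from h import *
from plant import arm
plan(arm,[.5433,.3586,.103])
E
```

```text
t 3.1 grasp pt [0.5441 0.3572 0.1507] tool x [ 0.0006  0.0002 -1.    ] jaw yaw 69.62 q [ 0.3957  0.4188  1.4473 -0.0001  1.2749 -0.8195] 
 F [0.4532 0.8397 0.0256] M [ 0.0128 -0.1888 -0.0021] gap 0.05058127837055008
 shift mm [47.6978  1.0127 -1.3034]
```

Request:
jog_arm --steps '[[[25,1,-1],0,50],[[47,1,-1],0,50],[[47,1,-1],0,50],[[47,1,-1],0,50],[[47,1,-1],0,5],[[47,1,-1],0,5],[[47,1,-1],0,5],[[47,1,-1],0,5],[[47,1,-1],0,5],[[47,1,-1],0,5]]'

```text
time_s: 4.1
tcp_pos: [0.5432, 0.3593, 0.2743]
tcp_rot: [0.277, 1.553, -0.278]
force: [-0.9, -2.1, 3.0]
finger_gap: 0.0117
```

```bash
python3 - <<'E'
from h import *
from plant import arm
plan(arm,[.5433,.3586,.103])
d=arm.grab_frame("wrist");np.savez("pics/w2.npz",**d);cv2.imwrite("pics/w2.png",d["frame"][:,:,::-1])
E
```

```text
t 4.1 grasp pt [0.5432 0.3592 0.1033] tool x [ 0.0003 -0.0005 -1.    ] jaw yaw 69.72 q [ 0.3994  0.4712  1.4765 -0.0006  1.1939 -0.8171] 
 F [-0.9373 -2.0833  3.0293] M [-0.3815  0.0988 -0.041 ] gap 0.011745329891876656
 shift mm [ 0.2832 -0.5791  0.292 ]
```

View pics/w2.png

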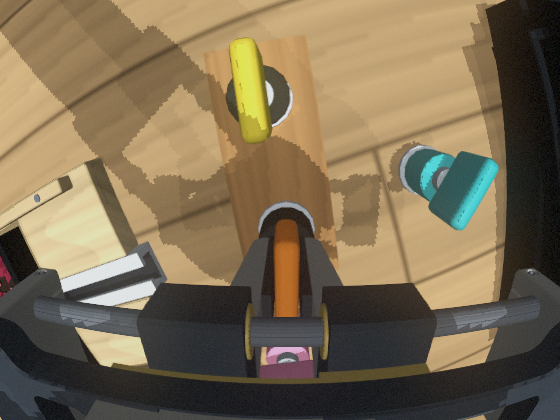

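The orange wing is gripped (gap 11.7 mm), and the yellow stop is undisturbed. Next I lift, carry it over the track and turn it.

Request:
jog_arm --steps '[[[0,0,0],0,5],[[-20,0,0],0,5],[[-40,0,0],0,5],[[-67,0,0],0,5],[[-67,-30,12],8,5],[[-67,-60,23],16,5],[[-67,-90,35],24,5],[[-67,-120,46],32,5],[[-67,-150,58],40,5],[[-67,-170,66],48,5],[[-67,-181,70],56,5],[[-67,-181,70],64,5],[[-67,-181,70],70.3,5],[[-67,-181,70],70.3,5],[[-67,-181,70],70.3,5],[[-67,-181,70],70.3,5]]' --squeeze 50

```text
time_s: 5.75
tcp_pos: [0.5458, 0.1656, 0.3402]
tcp_rot: [1.215, 1.206, -1.216]
force: [0.4, 0.6, -2.6]
finger_gap: 0.0119
```

```bash
python3 - <<'E'
from h import *
from plant import arm
plan(arm,[.5462,.165,.17])
for n in("wrist","side"):
    d=arm.grab_frame(n);np.savez(f"pics/{n}3.npz",**d);cv2.imwrite(f"pics/{n}3.png",d["frame"][:,:,::-1])
f=d["frame"][80:280,180:360,::-1];cv2.imwrite("pics/side3c.png",cv2.resize(f,None,fx=3,fy=3,interpolation=2))
E
```

```text
t 5.75 grasp pt [0.5457 0.1656 0.1692] tool x [-0.0007  0.0001 -1.    ] jaw yaw -0.47 q [0.0828 0.2032 1.6771 0.0002 1.2619 0.0909] 
 F [ 0.376   0.6232 -2.5929] M [-0.0761 -0.083  -0.0236] gap 0.01186097138010102
 shift mm [-0.768   0.5301  0.6336]
```

View pics/wrist3.png

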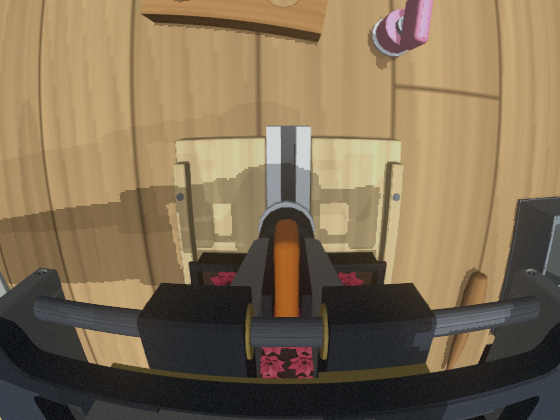

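View pics/side3c.png

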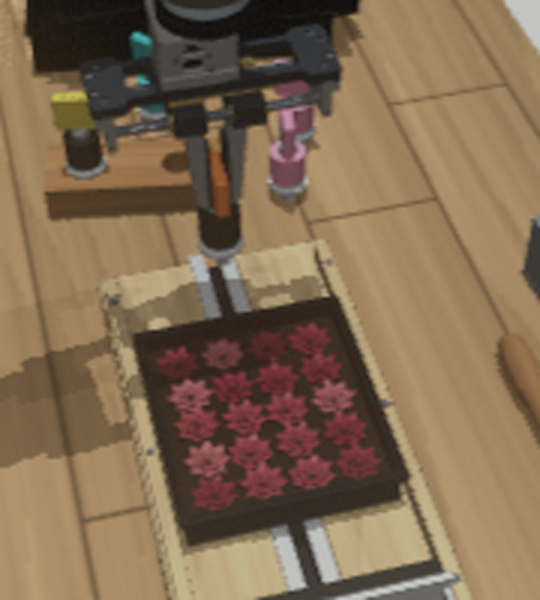

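The wrist view shows the stop hanging over the track, with the slot at (289,150–195) and the tray's rear edge at row 258. Next is the slot's centre line from its bright lips.

```bash
python3 - <<'E'
from h import *
d=np.load("pics/wrist3.npz");g=cv2.cvtColor(d["frame"],cv2.COLOR_RGB2GRAY).astype(float)
pts=[]
for v in range(134,196,4):
    row=g[v,255:325];u=np.arange(255,325)
    L=row[:];dg=np.gradient(cv2.GaussianBlur(row[None],(3,1),0)[0])
    a=np.argmin(dg[18:34])+18;b=np.argmax(dg[34:52])+34
    def sub(i):
        y0,y1,y2=abs(dg[i-1]),abs(dg[i]),abs(dg[i+1]);return i+0.5*(y0-y2)/(y0-2*y1+y2+1e-9)
    ua,ub=255+sub(a),255+sub(b);pa,pb=fplane(d,np.array([ua,ub]),np.array([v,v]),.026)
    pts.append((pa[0],pb[0],(pa[1]+pb[1])/2))
p=np.array(pts);print(p*1000);c=(p[:,0]+p[:,1])/2;k=np.polyfit(p[:,2],c,1);print(k,np.polyval(k,[.165,.06]))
E
```

```text
[[540.0509 554.0099 225.2502]
 [540.157  553.9228 221.6242]
 [540.1356 553.9356 217.9925]
 [540.119  553.8583 214.3537]
 [540.0555 553.8385 210.7065]
 [540.0228 553.8116 207.0497]
 [539.935  553.548  203.3832]
 [539.9323 553.5554 199.7034]
 [539.8507 553.8246 196.0101]
 [539.8214 553.5088 192.3043]
 [539.7733 553.4989 188.582 ]
 [539.6925 553.4439 184.8433]
 [539.5964 553.5237 181.0863]
 [539.5286 553.3239 177.311 ]
 [539.5424 553.3053 173.514 ]
 [539.6895 553.2835 169.6945]]
[0.0123 0.5443] [0.5464 0.5451]
```

Request:
jog_arm --steps '[[[20,0.7,0],0.3,5],[[40,0.7,0],0.3,5],[[55,0.7,0],0.3,5],[[59,0.7,0],0.3,5],[[62,0.7,0],0.3,5],[[65,0.7,0],0.3,5],[[65,0.7,0],0.3,5]]'

```text
time_s: 6.55
tcp_pos: [0.5469, 0.1654, 0.2761]
tcp_rot: [1.221, 1.201, -1.22]
force: [0.3, -0.0, -2.7]
finger_gap: 0.0118
```

```bash
python3 - <<'E'
from h import *
from plant import arm
plan(arm,[.5464,.165,.0945])
E
```

```text
t 6.55 grasp pt [0.547  0.1655 0.1051] tool x [ 0.0008  0.0001 -1.    ] jaw yaw -0.89 q [0.0824 0.2811 1.7212 0.     1.1385 0.0978] 
 F [ 0.3015 -0.0134 -2.6689] M [-0.0278 -0.0745  0.0236] gap 0.011805597879106573
 shift mm [10.6282 -0.6057  0.4732]
```

The head has entered the slot with no contact force. I'll lower it to the washer.

Request:
jog_arm --steps '[[[3,-0.4,0],0,5],[[6,-0.4,0],0,5],[[9,-0.4,0],0,5],[[10,-0.4,0],0,5],[[11,-0.4,0],0,5],[[11,-0.4,0],0,5]]'

```text
time_s: 7.15
tcp_pos: [0.5465, 0.1654, 0.2655]
tcp_rot: [1.221, 1.201, -1.22]
force: [-0.8, 0.3, 2.6]
finger_gap: 0.0118
```

```bash
python3 - <<'E'
from h import *
from plant import arm
plan(arm,[.5464,.165,.0945])
E
```

```text
t 7.15 grasp pt [0.5466 0.1655 0.0945] tool x [ 0.0007  0.     -1.    ] jaw yaw -0.89 q [ 0.0824  0.2948  1.7279 -0.      1.1182  0.0979] 
 F [-0.7707  0.3161  2.6298] M [-0.1166  0.1997  0.0213] gap 0.011835093838409567
 shift mm [-0.0437 -0.214   0.4545]
```

Request:
jog_arm --steps '[[[-0.4,0,8],0,5],[[-0.4,0,18],0,5],[[-0.4,0,26],0,5],[[-0.4,0,29],0,5],[[-0.4,0,32],0,5],[[-0.4,0,35],0,5],[[-0.4,0,39],0,5],[[-0.4,0,44],0,5],[[-0.4,0,49],0,5],[[-0.4,0,54],0,5],[[-0.4,0,59],0,5],[[-0.4,0,64],0,5],[[-0.4,0,69],0,5],[[-0.4,0,74],0,5],[[-0.4,0,79],0,5],[[-0.4,0,84],0,5],[[-0.4,0,87],0,5],[[-0.4,0,89],0,5],[[-0.4,0,90],0,5],[[-0.4,0,90],0,5]]'

```text
time_s: 9.15
tcp_pos: [0.5452, 0.0757, 0.2655]
tcp_rot: [1.223, 1.201, -1.219]
force: [3.0, 4.5, 0.9]
finger_gap: 0.0116
```

```bash
python3 - <<'E'
from h import *
from plant import arm
plan(arm,[.545,.063,.0945])
for n in("scene","side"):
    d=arm.grab_frame(n);np.savez(f"pics/{n}4.npz",**d)
    a,b,c,e=((200,380,110,300) if n=="scene" else (200,350,100,330))
    cv2.imwrite(f"pics/{n}4c.png",cv2.resize(d["frame"][c:e,a:b,::-1],None,fx=3 if n=="scene" else 2.5,fy=3 if n=="scene" else 2.5,interpolation=2))
E
```

```text
t 9.15 grasp pt [0.5456 0.076  0.0945] tool x [ 0.002   0.0016 -1.    ] jaw yaw -0.92 q [-0.082   0.2459  1.7881  0.0019  1.1058 -0.0668] 
 F [3.0184 4.4608 0.8749] M [ 0.9758 -0.6811 -0.0024] gap 0.011568232580338726
 shift mm [-0.0202 -0.3525 12.9831]
```

View pics/side4c.png

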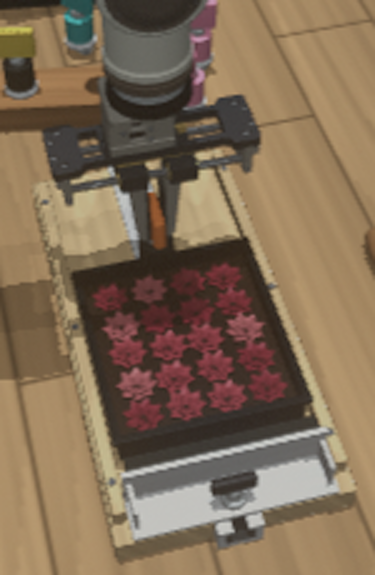

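View pics/scene4c.png

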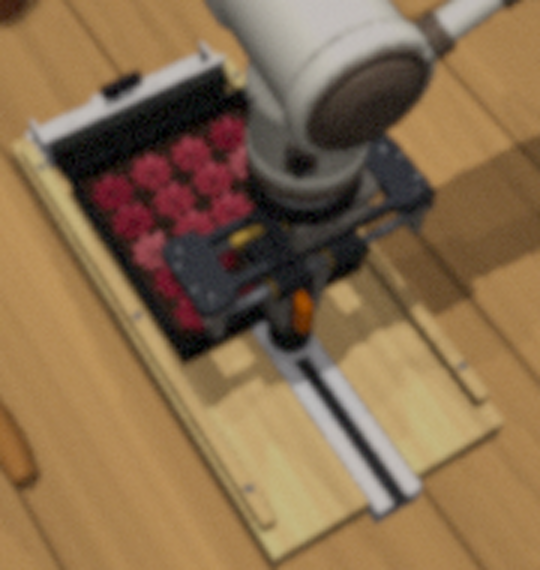

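The side view shows the tray square, just short of the strip. Now small steps, watching the force.

Request:
jog_arm --steps '[[[0,0.4,2],0,5],[[0,0.4,4],0,5],[[0,0.4,6],0,5],[[0,0.4,8],0,5],[[0,0.4,9],0,5]]'

```text
time_s: 9.75
tcp_pos: [0.5454, 0.0669, 0.2655]
tcp_rot: [1.223, 1.202, -1.219]
force: [1.5, 5.2, 1.7]
finger_gap: 0.0116
```

Request:
jog_arm --steps '[[[0,0,1],0,5],[[0,0,2],0,5]]'

```text
time_s: 9.95
tcp_pos: [0.5453, 0.065, 0.2655]
tcp_rot: [1.223, 1.202, -1.219]
force: [2.3, 5.2, 1.5]
finger_gap: 0.0113
```

Request:
jog_arm --steps '[[[0,0,1],0,5],[[0,0,1],0,5]]'

```text
time_s: 10.15
tcp_pos: [0.5453, 0.0638, 0.2655]
tcp_rot: [1.223, 1.202, -1.219]
force: [0.4, 4.7, 1.5]
finger_gap: 0.0115
```

Request:
jog_arm --steps '[[[0,0,1],0,5],[[0,0,1],0,5]]'

```text
time_s: 10.35
tcp_pos: [0.5453, 0.0629, 0.2655]
tcp_rot: [1.223, 1.202, -1.219]
force: [1.6, 5.0, 2.0]
finger_gap: 0.0118
```

Request:
jog_arm --steps '[[[0,0,1],0,5],[[0,0,1],0,5]]'

```text
time_s: 10.55
tcp_pos: [0.5453, 0.0619, 0.2655]
tcp_rot: [1.223, 1.202, -1.219]
force: [2.2, 4.8, 1.8]
finger_gap: 0.0119
```

Request:
jog_arm --steps '[[[0,0,1],0,5],[[0,0,1],0,5]]'

```text
time_s: 10.75
tcp_pos: [0.5452, 0.0609, 0.2655]
tcp_rot: [1.223, 1.202, -1.219]
force: [2.1, 5.3, 2.0]
finger_gap: 0.0115
```

Request:
jog_arm --steps '[[[0,0,1],0,5],[[0,0,1],0,5]]'

```text
time_s: 10.95
tcp_pos: [0.5452, 0.0599, 0.2655]
tcp_rot: [1.223, 1.202, -1.219]
force: [2.4, 5.7, 2.0]
finger_gap: 0.0113
```

Request:
jog_arm --steps '[[[0,0,1],0,5],[[0,0,1],0,5]]'

```text
time_s: 11.15
tcp_pos: [0.5452, 0.0591, 0.2655]
tcp_rot: [1.224, 1.202, -1.219]
force: [1.7, 7.3, 1.8]
finger_gap: 0.0119
```

Request:
jog_arm --steps '[[[0,0,1],0,5],[[0,0,1],0,5]]'

```text
time_s: 11.35
tcp_pos: [0.5452, 0.0583, 0.2655]
tcp_rot: [1.224, 1.203, -1.218]
force: [2.6, 7.8, 1.5]
finger_gap: 0.0117
```

Request:
jog_arm --steps '[[[0,0,1],0,5],[[0,0,1],0,5]]'

```text
time_s: 11.55
tcp_pos: [0.5452, 0.0576, 0.2655]
tcp_rot: [1.225, 1.203, -1.218]
force: [2.9, 8.5, 2.1]
finger_gap: 0.0116
```

Strip contact began at TCP y ≈ 0.060. Force is now rising with squash, and I'm aiming for about 3 mm.

Request:
jog_arm --steps '[[[0,0,1],0,5],[[0,0,1],0,5]]'

```text
time_s: 11.75
tcp_pos: [0.5452, 0.0568, 0.2655]
tcp_rot: [1.225, 1.203, -1.218]
force: [1.3, 10.0, 2.1]
finger_gap: 0.0118
```

Request:
jog_arm --steps '[[[0,0,1],0,5],[[0,0,1],0,5]]'

```text
time_s: 11.95
tcp_pos: [0.5452, 0.056, 0.2656]
tcp_rot: [1.226, 1.204, -1.217]
force: [2.9, 11.0, 1.5]
finger_gap: 0.0119
```

```bash
python3 - <<'E'
from h import *
from plant import arm
plan(arm,[.545,.0565,.0945])
for n in("wrist",):
    d=arm.grab_frame(n);np.savez(f"pics/{n}5.npz",**d);cv2.imwrite(f"pics/{n}5.png",d["frame"][:,:,::-1])
E
```

```text
t 11.95 grasp pt [0.5455 0.0568 0.0946] tool x [ 0.0019  0.005  -1.    ] jaw yaw -0.93 q [-0.1195  0.2401  1.795   0.0058  1.1052 -0.1059] 
 F [ 2.8756 11.0098  1.5195] M [ 2.224  -0.6864  0.0472] gap 0.011928010755712324
 shift mm [ 0.0611 -0.5242  0.3361]
```

View pics/wrist5.png

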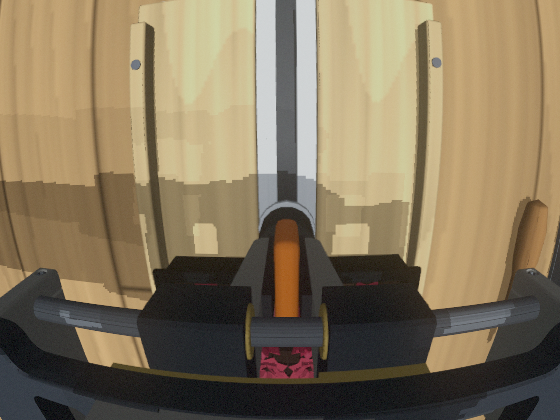

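The wrist view shows the stop up against the tray, which is square between the guides. Wrist force is 11 N, about 6 N of it from the strip. Now the clockwise turn while keeping the press.

Request:
jog_arm --steps '[[[0,0,0],3,5],[[0,0,0],6,5],[[0,0,0],9,5],[[0,0,0],12,5],[[0,0,0],15,5],[[0,0,0],18,5],[[0,0,0],21,5],[[0,0,0],24,5],[[0,0,0],27,5],[[0,0,0],30,5],[[0,0,0],33,5],[[0,0,0],36,5],[[0,0,0],39,5],[[0,0,0],39,5]]'

```text
time_s: 13.4
tcp_pos: [0.5457, 0.0556, 0.2656]
tcp_rot: [1.707, 0.796, -1.697]
force: [5.2, 8.3, -0.2]
finger_gap: 0.0117
```

```bash
python3 - <<'E'
from h import *
from plant import arm
plan(arm,[.545,.0565,.0945])
E
```

```text
t 13.4 grasp pt [0.5464 0.0562 0.0946] tool x [ 0.0041  0.0036 -1.    ] jaw yaw -39.98 q [-0.1199  0.2404  1.7945  0.0045  1.1031  0.5759] 
 F [ 5.2207  8.2753 -0.1989] M [ 1.7893 -1.1755  0.0914] gap 0.011708369111171919
 shift mm [ 0.1064 -1.2716  0.6356]
```

Request:
jog_arm --steps '[[[0,0.7,0],4,5],[[0.2,0.7,0],8,5],[[0.2,0.7,0],12,5],[[0.4,0.7,0],16,5],[[0.4,0.7,0],20,5],[[0.6,0.7,0],24,5],[[0.6,0.7,0],27,5],[[0.8,0.7,0],30,5],[[0.8,0.7,0],33,5],[[1,0.7,0],36,5],[[1,0.7,0],39,5],[[1,0.7,0],42,5],[[1,0.7,0],45,5],[[1,0.7,0],47,5],[[1,0.7,0],49,5],[[1,0.7,0],50,5],[[1,0.7,0],51,5],[[1,0.7,0],51,5]]'

```text
time_s: 15.2
tcp_pos: [0.5464, 0.0545, 0.2647]
tcp_rot: [-2.218, 0.016, 2.208]
force: [5.5, 5.7, 0.3]
finger_gap: 0.012
```

```bash
python3 - <<'E'
from h import *
from plant import arm
plan(arm,[.545,.0565,.0945])
d=arm.grab_frame("wrist");np.savez("pics/wrist6.npz",**d);cv2.imwrite("pics/wrist6.png",d["frame"][:,:,::-1])
E
```

```text
t 15.2 grasp pt [0.5472 0.0548 0.0937] tool x [ 0.0046  0.0016 -1.    ] jaw yaw -90.91 q [-0.1212  0.243   1.7933  0.0024  1.1009  1.4643] 
 F [5.5383 5.7468 0.2826] M [ 1.0941 -1.1903  0.1945] gap 0.012002127595704267
 shift mm [-0.7635 -1.6869  2.2016]
```

View pics/wrist6.png

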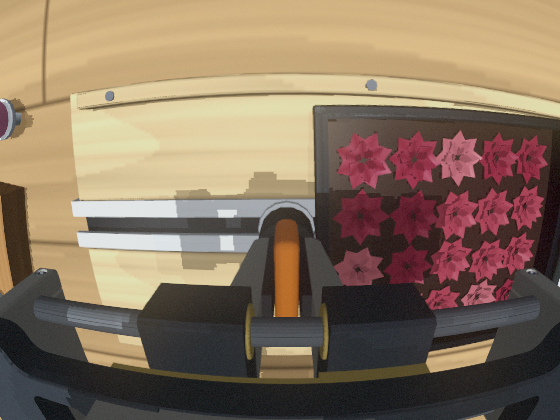

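The wing is now across the track. The wrist view shows orange at (287,262), the tray rear edge square at column 315, and TCP z down 0.9 mm as expected when locked. Next I ease the arm's preload and see whether the stop holds by itself.

Request:
jog_arm --steps '[[[0,-0.5,-0.5],0,5],[[0,-1,-1],0,5],[[0,-1.4,-1.3],0,5],[[0,-1.4,-1.3],0,5]]'

```text
time_s: 15.65
tcp_pos: [0.5472, 0.0552, 0.2646]
tcp_rot: [-2.216, 0.018, 2.212]
force: [2.2, 2.0, 2.4]
finger_gap: 0.0119
```

```bash
python3 - <<'E'
from h import *
from plant import arm
plan(arm,[.545,.0565,.0945])
E
```

```text
t 15.65 grasp pt [0.5475 0.0551 0.0936] tool x [ 0.0017 -0.0006 -1.    ] jaw yaw -90.88 q [-0.1192  0.2462  1.7896 -0.0004  1.104   1.4671] 
 F [2.2157 2.0374 2.4433] M [ 0.1529 -0.5523  0.1226] gap 0.011944211790177465
 shift mm [-0.8551 -1.3814  2.5202]
```

Request:
jog_arm --steps '[[[0,-0.3,-0.4],0,14],[[0,-0.3,-0.4],0,18],[[0,-0.3,-0.4],0,24],[[0,-0.3,-0.4],0,30],[[0,-0.3,-0.4],0,30],[[0,-0.3,-0.4],0,30],[[0,-0.3,-0.4],0,30]]'

```text
time_s: 16.35
tcp_pos: [0.5469, 0.0557, 0.2637]
tcp_rot: [-2.212, 0.017, 2.215]
force: [0.5, -0.8, 0.4]
finger_gap: 0.03
```

```bash
python3 - <<'E'
from h import *
from plant import arm
plan(arm,[.545,.0565,.0945])
d=arm.grab_frame("wrist");np.savez("pics/wrist7.npz",**d);cv2.imwrite("pics/wrist7.png",d["frame"][:,:,::-1])
E
```

```text
t 16.35 grasp pt [0.5467 0.0557 0.0927] tool x [-0.001   0.0001 -1.    ] jaw yaw -90.89 q [-0.1184  0.2478  1.7898 -0.0001  1.105   1.4679] 
 F [ 0.5255 -0.8276  0.433 ] M [0.0151 0.0283 0.0466] gap 0.029959091336182974
 shift mm [-1.8018 -0.7679  1.7475]
```

View pics/wrist7.png

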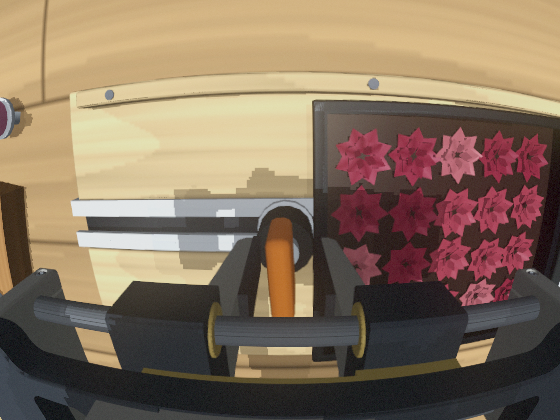

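After release the wing looks slightly tilted in the picture. I'll lift clear and measure.

Request:
jog_arm --steps '[[[-15,0,0],0,30],[[-40,0,0],0,30],[[-80,0,0],0,30],[[-120,0,0],0,40],[[-150,0,0],0,60],[[-150,0,60],0,60],[[-150,0,60],0,60],[[-150,0,60],0,60]]'

```text
time_s: 17.2
tcp_pos: [0.4861, 0.0568, 0.4149]
tcp_rot: [-2.215, 0.017, 2.213]
force: [1.1, 0.2, 0.6]
finger_gap: 0.0595
```

```bash
python3 - <<'E'
from h import *
from plant import arm
plan(arm,[.545,.0565,.0945])
d=arm.grab_frame("wrist");np.savez("pics/wrist8.npz",**d);cv2.imwrite("pics/wrist8.png",d["frame"][:,:,::-1])
P=fcloud(d);hsv=cv2.cvtColor(d["frame"],cv2.COLOR_RGB2HSV)
m=(cv2.inRange(hsv,(4,170,90),(16,255,255))>0)&(P[...,2]>.075)&(P[...,2]<.13)&(abs(P[...,1]-.06)<.06)&(abs(P[...,0]-.545)<.06)
zt=np.percentile(P[m][:,2],90);t=m&(P[...,2]>zt-.006)
print(zt,m.sum(),cv2.minAreaRect(P[t][:,:2].astype(np.float32)))
d=arm.grab_frame("side");np.savez("pics/side8.npz",**d);cv2.imwrite("pics/side8.png",cv2.resize(d["frame"][130:330,190:350,::-1],None,fx=3,fy=3,interpolation=2))
E
```

```text
t 17.2 grasp pt [0.4863 0.0568 0.2439] tool x [ 0.0011 -0.0001 -1.    ] jaw yaw -90.89 q [-0.1312 -0.0751  1.8178  0.0001  1.3979  1.4551] 
 F [1.0512 0.2116 0.5649] M [ 0.0379  0.0351 -0.0014] gap 0.059515276097186647
 shift mm [149.4202  -0.6134 -58.5857]
0.11001653460740014 168 ((0.5460025668144226, 0.058797016739845276), (0.04349226877093315, 0.011119389906525612), 1.7525347471237183)
```

View pics/wrist8.png

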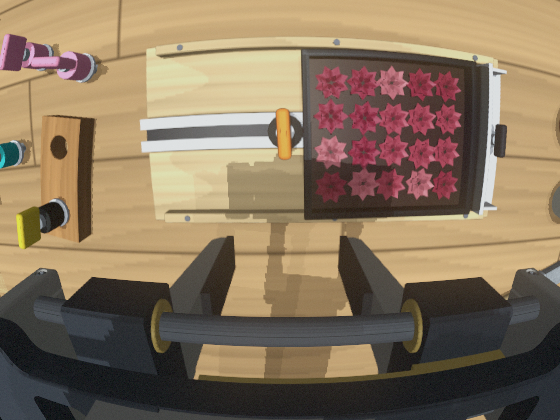

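View pics/side8.png

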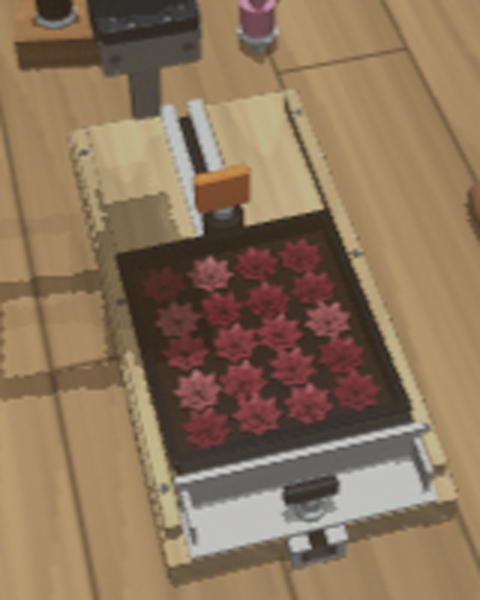

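```bash
python3 - <<'E'
from h import *
from plant import arm
d=arm.grab_frame("scene");np.savez("pics/scene8.npz",**d)
cv2.imwrite("pics/scene8.png",cv2.resize(d["frame"][110:300,190:380,::-1],None,fx=3.1,fy=3.1,interpolation=2))
def prof(d,x,z,ys):
    T=np.linalg.inv(d["world_from_camera"]);P=np.stack([np.full_like(ys,x)+0.0123*(ys-.06),ys,np.full_like(ys,z),np.ones_like(ys)],1)@T.T
    u=(d["fx"]*P[:,0]/P[:,2]+d["cx"]).astype(np.float32);v=(d["fy"]*P[:,1]/P[:,2]+d["cy"]).astype(np.float32)
    g=cv2.cvtColor(d["frame"],cv2.COLOR_RGB2GRAY).astype(np.float32)
    return cv2.remap(g,u[None],v[None],cv2.INTER_LINEAR)[0]
def edge(d,x,z,lo,hi,sgn):
    ys=np.arange(lo,hi,.0005);p=cv2.GaussianBlur(prof(d,x,z,ys)[None],(0,0),2)[0];g=np.gradient(p)*sgn;i=g.argmax()
    w=slice(max(0,i-5),i+6);gg=np.clip(g[w],0,None);return (ys[w]*gg).sum()/gg.sum(),g.max()
for n0 in("scene","side"):
    a=np.load(f"pics/{n0}0.npz");b=np.load(f"pics/{n0}8.npz")
    R=[]
    for x in(.485,.5,.515,.575,.59,.605):
        r0=edge(a,x,.064,.09,.14,1);r1=edge(b,x,.064,.02,.07,1)
        f0=edge(a,x,.064,-.11,-.06,-1);s=edge(a,x,.028,-.18,-.13,1)
        R.append((x,r0[0],r1[0],f0[0],s[0]))
    R=np.array(R);print(n0,"\n x rear0 rear8 front0 strip(z28)\n",R*1000,"\n med",np.median(R,0)*1000)
E
```

```text
scene 
 x rear0 rear8 front0 strip(z28)
 [[ 485.      124.575    49.013   -80.9972 -163.5271]
 [ 500.      123.5935   48.5504  -81.4719 -164.4956]
 [ 515.      124.5105   29.5824  -81.0247 -165.43  ]
 [ 575.      123.9793   51.0443  -80.954  -165.4369]
 [ 590.      123.0402   50.4796  -80.9897 -164.5037]
 [ 605.      123.5516   51.0188  -81.9656 -164.9906]] 
 med [ 545.      123.7864   49.7463  -81.0109 -164.7471]
side 
 x rear0 rear8 front0 strip(z28)
 [[ 485.      113.4677   36.1093 -104.9826 -157.9442]
 [ 500.      113.0652   36.1902 -104.0802 -138.403 ]
 [ 515.      112.6537   36.9911 -104.845  -158.2211]
 [ 575.      112.9492   37.4289 -104.9814 -158.9029]
 [ 590.      113.3301   37.1447 -105.5208 -139.0031]
 [ 605.      112.9476   37.0573 -104.9665 -159.055 ]] 
 med [ 545.      113.0072   37.0242 -104.974  -158.0827]
```

View pics/scene8.png

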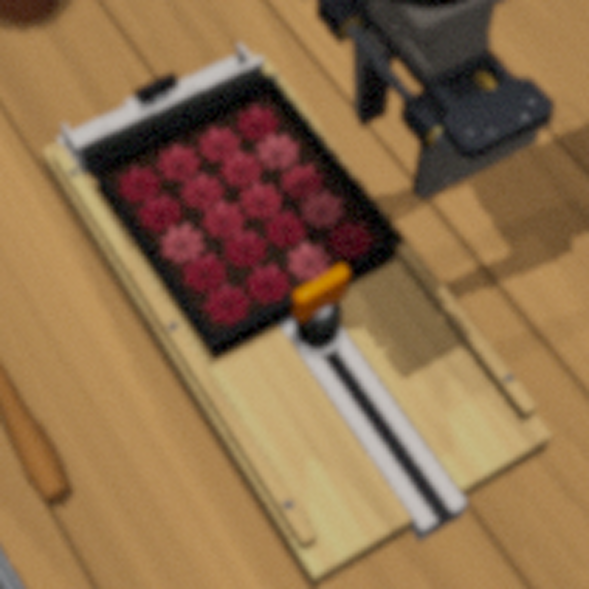

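```bash
python3 - <<'E'
from h import *
def prof(d,x,z,ys):
    T=np.linalg.inv(d["world_from_camera"]);P=np.stack([np.full_like(ys,x)+0.0123*(ys-.06),ys,np.full_like(ys,z),np.ones_like(ys)],1)@T.T
    rho=np.hypot(P[:,0],P[:,1]);th=np.arctan2(rho,P[:,2]);k=th/rho
    u=(d["fx"]*P[:,0]*k+d["cx"]).astype(np.float32);v=(d["fy"]*P[:,1]*k+d["cy"]).astype(np.float32)
    g=cv2.cvtColor(d["frame"],cv2.COLOR_RGB2GRAY).astype(np.float32)
    return cv2.remap(g,u[None],v[None],cv2.INTER_LINEAR)[0]
def edge(d,x,z,lo,hi,sgn):
    ys=np.arange(lo,hi,.0005);p=cv2.GaussianBlur(prof(d,x,z,ys)[None],(0,0),2)[0];g=np.gradient(p)*sgn;i=g.argmax()
    w=slice(max(0,i-5),i+6);gg=np.clip(g[w],0,None);return (ys[w]*gg).sum()/gg.sum()
for n in("wrist6","wrist7","wrist8"):
    d=np.load(f"pics/{n}.npz");P=fcloud(d)
    print(n,"rear rim",[round(edge(d,x,.064,.025,.055,1)*1000,1) for x in(.57,.58,.59,.60,.61,.50,.51)])
    hsv=cv2.cvtColor(d["frame"],cv2.COLOR_RGB2HSV)
    # washer: bright pts near z~.03-.036? body black pts
    if n!="wrist8": continue
    q=P[(abs(P[...,0]-.545)<.03)&(abs(P[...,1]-.06)<.035)&(P[...,2]>.028)&(P[...,2]<.072)]
    cv2.imwrite("pics/w8c.png",cv2.resize(d["frame"][100:160,240:340,::-1],None,fx=7,fy=7,interpolation=cv2.INTER_CUBIC))
    m=(cv2.inRange(hsv,(4,170,90),(16,255,255))>0)&(P[...,2]>.072)&(abs(P[...,1]-.06)<.06)&(abs(P[...,0]-.545)<.06)
    for a,b in((.075,.085),(.085,.095),(.095,.105),(.105,.115)):
        s=P[m&(P[...,2]>a)&(P[...,2]<b)]; print(a,len(s),s.mean(0) if len(s) else "", s.min(0) if len(s) else "",s.max(0) if len(s) else "")
E
```

```text
wrist6 rear rim [np.float64(38.5), np.float64(39.2), np.float64(39.2), np.float64(39.5), np.float64(39.6), np.float64(47.3), np.float64(48.8)]
wrist7 rear rim [np.float64(40.4), np.float64(40.8), np.float64(41.0), np.float64(41.0), np.float64(41.1), np.float64(39.7), np.float64(39.9)]
wrist8 rear rim [np.float64(40.0), np.float64(40.4), np.float64(40.5), np.float64(40.8), np.float64(40.8), np.float64(39.5), np.float64(39.6)]
0.075 0   
0.085 0   
0.095 0   
0.105 168 [0.5462 0.0583 0.109 ] [0.5243 0.053  0.1062] [0.5677 0.0648 0.111 ]
```

View pics/w8c.png

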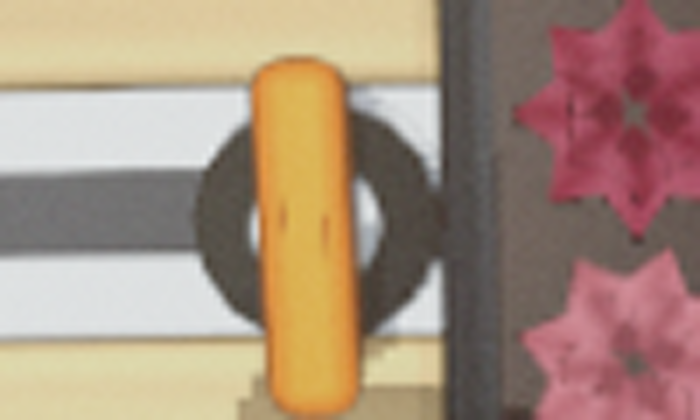

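```bash
python3 - <<'E'
from h import *
for n in("wrist3","wrist5","wrist8"):
    d=np.load(f"pics/{n}.npz");P=fcloud(d);g=d["frame"].max(-1)
    T=np.linalg.inv(d["world_from_camera"])
    out=[]
    for x in(.485,.495,.595,.605):
        lo,hi=((.10,.13) if n=="wrist3" else (.025,.055))
        ys=np.arange(lo,hi,.0005);p=np.stack([np.full_like(ys,x),ys,np.full_like(ys,.064),np.ones_like(ys)],1)@T.T
        rho=np.hypot(p[:,0],p[:,1]);k=np.arctan2(rho,p[:,2])/rho
        u=(d["fx"]*p[:,0]*k+d["cx"]).astype(np.float32);v=(d["fy"]*p[:,1]*k+d["cy"]).astype(np.float32)
        r=cv2.GaussianBlur(cv2.remap(g.astype(np.float32),u[None],v[None],1),(0,0),2)[0];gr=np.gradient(r);i=gr.argmax();out.append((round(ys[i]*1000,1),round(float(gr[i]),1)))
    print(n,out)
E
```

```text
wrist3 [(np.float64(128.0), 16.9), (np.float64(127.5), 16.7), (np.float64(127.5), 22.7), (np.float64(127.0), 19.4)]
wrist5 [(np.float64(50.0), 18.2), (np.float64(50.0), 20.8), (np.float64(49.5), 24.1), (np.float64(49.0), 17.1)]
wrist8 [(np.float64(39.5), 18.1), (np.float64(39.5), 17.1), (np.float64(40.5), 20.4), (np.float64(40.5), 22.0)]
```

```bash
python3 - <<'E'
from h import *
# tray yaw from flower pattern change: centroids of flowers, side & scene
def fl(d,fish=False):
    P=fcloud(d) if fish else cloud(d);hsv=cv2.cvtColor(d["frame"],cv2.COLOR_RGB2HSV)
    m=((hsv[...,0]>165)|(hsv[...,0]<3))&(hsv[...,1]>110)&(hsv[...,2]>60)&(abs(P[...,0]-.545)<.1)&(P[...,1]<.13)&(P[...,1]>-.2)&(P[...,2]>.03)&(P[...,2]<.09)
    m=cv2.morphologyEx(m.astype(np.uint8),cv2.MORPH_OPEN,np.ones((2,2),np.uint8))
    k,l,s,c=cv2.connectedComponentsWithStats(m)
    o=[]
    for i in range(1,k):
        if s[i,4]>25:o.append(P[l==i].mean(0)[:2])
    return np.array(o)
for n in("side","scene"):
    A=fl(np.load(f"pics/{n}0.npz"));B=fl(np.load(f"pics/{n}8.npz"));print(n,len(A),len(B))
    t=np.array([0,-.0755])
    for it in range(4):
        D=np.linalg.norm((A+t)[:,None]-B[None],axis=2) if it==0 else np.linalg.norm((A@R.T+t)[:,None]-B[None],axis=2)
        j=D.argmin(1);ok=D.min(1)<.008
        a=A[ok];b=B[j[ok]];ca,cb=a.mean(0),b.mean(0);U,_,Vt=np.linalg.svd((b-cb).T@(a-ca));R=U@Vt;t=cb-R@ca
    print(" n",ok.sum(),"rot deg",np.degrees(np.arctan2(R[1,0],R[0,0])),"disp of centre",(cb-ca)*1000,"res",np.linalg.norm(a@R.T+t-b,axis=1).mean()*1000)
d=np.load("pics/wrist8.npz");g=d["frame"]
cv2.imwrite("pics/w8t.png",cv2.resize(g[30:230,280:520,::-1],None,fx=3.3,fy=2.9,interpolation=2))
E
```

```text
side 11 9
 n 0 rot deg 0.0 disp of centre [nan nan] res nan
scene 1 2
 n 0 rot deg 0.0 disp of centre [nan nan] res nan<stdin>:18: RuntimeWarning: Mean of empty slice.
  ret = um.true_divide(
<stdin>:19: RuntimeWarning: Mean of empty slice.
  ret = ret.dtype.type(ret / rcount)
```

View pics/w8t.png

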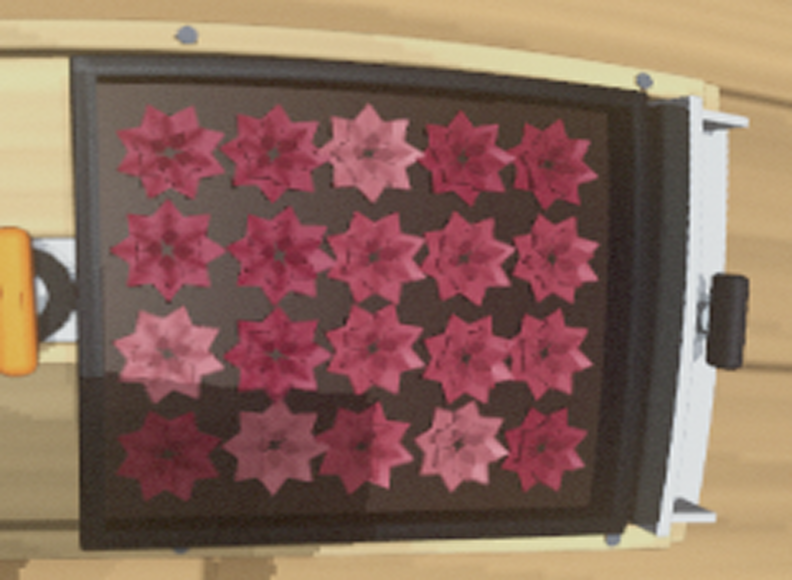

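The tray looks about right, but I want its squareness measured, so I'll put the wrist camera over the tray.

Request:
jog_arm --steps '[[[0,40,-10],0,60],[[0,80,-20],0,60],[[0,110,-30],0,60],[[0,110,-30],0,60],[[0,110,-30],0,60]]'

```text
time_s: 17.85
tcp_pos: [0.5162, -0.0544, 0.4139]
tcp_rot: [-2.212, 0.018, 2.213]
force: [-0.0, 1.1, -1.0]
finger_gap: 0.0601
```

```bash
python3 - <<'E'
from h import *
from plant import arm
d=arm.grab_frame("wrist");np.savez("pics/wrist9.npz",**d)
print(d["world_from_camera"][:3,3])
# rectify top-down, 2.5 px/mm, x world .43..0.66 -> rows, y .13..-.20
def rect(z,s=2200):
    ys=np.arange(.11,-.20,-1/s);xs=np.arange(.435,.655,1/s);Y,X=np.meshgrid(ys,xs)
    T=np.linalg.inv(d["world_from_camera"]);p=np.stack([X,Y,np.full_like(X,z),np.ones_like(X)],-1)@T.T
    rho=np.hypot(p[...,0],p[...,1]);k=np.arctan2(rho,p[...,2])/rho
    return cv2.remap(d["frame"],(d["fx"]*p[...,0]*k+d["cx"]).astype(np.float32),(d["fy"]*p[...,1]*k+d["cy"]).astype(np.float32),cv2.INTER_CUBIC)
im=rect(.064);cv2.imwrite("pics/w9r.png",im[:,:,::-1]);print(im.shape)
cv2.imwrite("pics/w9.png",d["frame"][:,:,::-1])
E
```

```text
[ 0.5915 -0.0553  0.3931]
(485, 682, 3)
```

View pics/w9r.png

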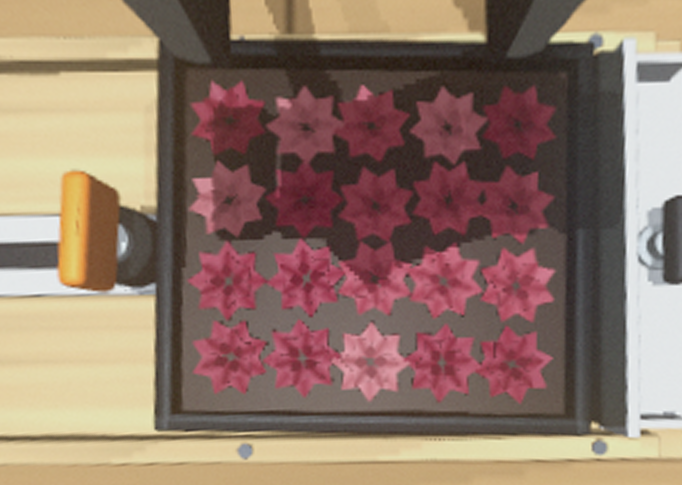

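```bash
cat > sq.py <<'E'
from h import *
import sys
def run(fn):
    d=np.load(fn);s=2200
    G0=cv2.cvtColor(d["frame"],cv2.COLOR_RGB2GRAY).astype(np.float32)
    T=np.linalg.inv(d["world_from_camera"])
    def samp(X,Y,z):
        p=np.stack([X,Y,np.full_like(X,z),np.ones_like(X)],-1)@T.T
        rho=np.hypot(p[...,0],p[...,1]);k=np.arctan2(rho,p[...,2])/rho
        return cv2.remap(G0,(d["fx"]*p[...,0]*k+d["cx"]).astype(np.float32),(d["fy"]*p[...,1]*k+d["cy"]).astype(np.float32),1)
    def edges(fixed,axis,lo,hi,z,sgn):
        # axis 'x': profile varies along x at fixed y's
        r=np.arange(lo,hi,1/s);o=[]
        for f in fixed:
            X,Y=(r,np.full_like(r,f)) if axis=='x' else (np.full_like(r,f),r)
            p=cv2.GaussianBlur(samp(X[None],Y[None],z),(0,0),2)[0];g=np.gradient(p)*sgn;i=g.argmax();w=slice(max(0,i-4),i+5);gg=np.clip(g[w],0,None);o.append((r[w]*gg).sum()/gg.sum())
        f=np.array(fixed);o=np.array(o);k=np.polyfit(f,o,1)
        for _ in range(3):
            e=abs(np.polyval(k,f)-o);ok=e<=max(.0006,2*np.median(e));k=np.polyfit(f[ok],o[ok],1)
        return np.degrees(np.arctan(k[0])),np.polyval(k,f.mean()),e[ok].mean(),ok.sum(),len(f)
    return edges
if __name__=="__main__":
    E=run(sys.argv[1])
    R=lambda a,b:np.arange(a,b,.004)
    print("slope deg, mean pos, resid, n")
    print("rear rim  dy/dx",E(list(R(.465,.515))+list(R(.575,.63)),'y',.030,.050,.064,1))
    print("rear rim x>.57",E(R(.575,.63),'y',.030,.050,.064,1))
    print("+x rim    dx/dy",E(R(-.14,.03),'x',.62,.642,.064,1))
    print("guide outer? +x top edge dx/dy z46",E(R(-.15,.09),'x',.638,.665,.046,1))
    print("guide inner edge behind tray z46",E(R(.05,.10),'x',.625,.645,.046,1))
    print("fence plate dy/dx z70",E(R(.46,.63),'y',-.185,-.165,.070,-1))
    print("track lip outer +x, dx/dy z26",E(R(.07,.105),'x',.556,.575,.026,1),E(R(.07,.105),'x',.556,.575,.026,-1))
E
python3 sq.py pics/wrist9.npz; cp pics/wrist8.npz /tmp; python3 sq.py pics/wrist8.npz
```

```text
slope deg, mean pos, resid, n
rear rim  dy/dx (np.float64(0.5737056000510055), np.float64(0.03931165492593759), np.float64(5.505645630588668e-05), np.int64(27), 27)
rear rim x>.57 (np.float64(0.5869495677670343), np.float64(0.03985787634272759), np.float64(4.333016135905375e-05), np.int64(14), 14)
+x rim    dx/dy (np.float64(0.728406291998775), np.float64(0.6339246464542254), np.float64(0.0001432162610973411), np.int64(42), 43)
guide outer? +x top edge dx/dy z46 (np.float64(-3.6633709896019293), np.float64(0.6455842201003972), np.float64(0.0023771804004522547), np.int64(43), 60)
guide inner edge behind tray z46 (np.float64(0.3612579290072526), np.float64(0.637971307642872), np.float64(2.2180927214057518e-05), np.int64(13), 13)
fence plate dy/dx z70 (np.float64(-0.5368354067311737), np.float64(-0.17193083468466616), np.float64(0.00010075164102859812), np.int64(43), 43)
track lip outer +x, dx/dy z26 (np.float64(-4.075802431030487), np.float64(0.5632006232589533), np.float64(0.00021487898536689162), np.int64(6), 9) (np.float64(-1.690147159535834), np.float64(0.5658518651422388), np.floa
[... 491 characters left out ...]
 +x top edge dx/dy z46 (np.float64(-5.557487058194059), np.float64(0.6475672037825584), np.float64(0.0021570485811926343), np.int64(44), 60)
guide inner edge behind tray z46 (np.float64(0.4992746337693134), np.float64(0.6378283126289066), np.float64(3.6668860363285276e-05), np.int64(13), 13)
fence plate dy/dx z70 (np.float64(-0.6086247850054068), np.float64(-0.17145329642715929), np.float64(0.00012035581793112493), np.int64(43), 43)
track lip outer +x, dx/dy z26 (np.float64(0.2612729692562821), np.float64(0.5688646931649657), np.float64(0.00011667618755183129), np.int64(8), 9) (np.float64(0.7906016289562682), np.float64(0.5656423657716736), np.float64(3.0047262694769355e-05), np.int64(9), 9)
```

View pics/w9.png

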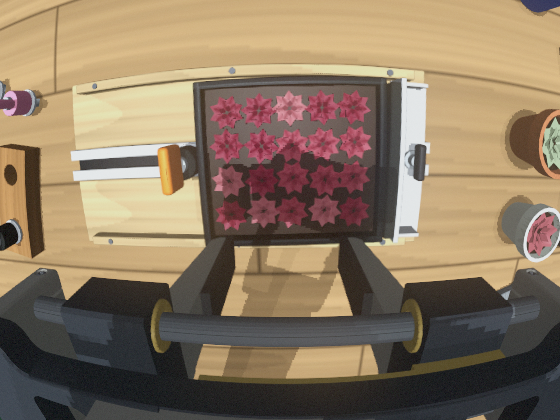

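```bash
python3 - <<'E'
from h import *
im=cv2.imread("pics/w9r.png");hsv=cv2.cvtColor(im,cv2.COLOR_BGR2HSV)
m=(((hsv[...,0]>164)|(hsv[...,0]<4))&(hsv[...,1]>85)&(hsv[...,2]>55)).astype(np.uint8)
m=cv2.morphologyEx(m,cv2.MORPH_OPEN,cv2.getStructuringElement(2,(9,9)))
dt=cv2.distanceTransform(m,2,5)
k,l,s,c=cv2.connectedComponentsWithStats((dt>11).astype(np.uint8))
c=c[1:][s[1:,4]>10];print(len(c),c.round(0).tolist())
col=np.round((c[:,0]-228)/71.5);row=np.round((c[:,1]-120)/80)
for nm,a,idx,o in(("along cols: drow/dcol",0,row,1),("along rows: dcol/drow",1,col,0)):
    A=np.zeros((len(c),1+int(idx.max())+1));A[:,0]=c[:,a]
    A[np.arange(len(c)),1+idx.astype(int)]=1
    print(nm,np.degrees(np.linalg.lstsq(A,c[:,o],rcond=None)[0][0]))
E
python3 - <<'E'
import cv2
im=cv2.imread("pics/w9r.png")
a=im[395:470,130:660];b=im[20:80,130:660]
import numpy as np
cv2.imwrite("pics/w9e.png",cv2.resize(np.vstack([b,a]),(795,540),interpolation=2))
E
```

```text
19 [[227.0, 116.0], [306.0, 125.0], [370.0, 124.0], [448.0, 124.0], [518.0, 122.0], [304.0, 199.0], [449.0, 198.0], [236.0, 198.0], [375.0, 205.0], [514.0, 204.0], [306.0, 276.0], [374.0, 276.0], [227.0, 281.0], [444.0, 279.0], [518.0, 284.0], [233.0, 358.0], [303.0, 359.0], [442.0, 362.0], [513.0, 363.0]]
along cols: drow/dcol 0.8897758065808924
along rows: dcol/drow -0.33186876120920383
```

View pics/w9e.png

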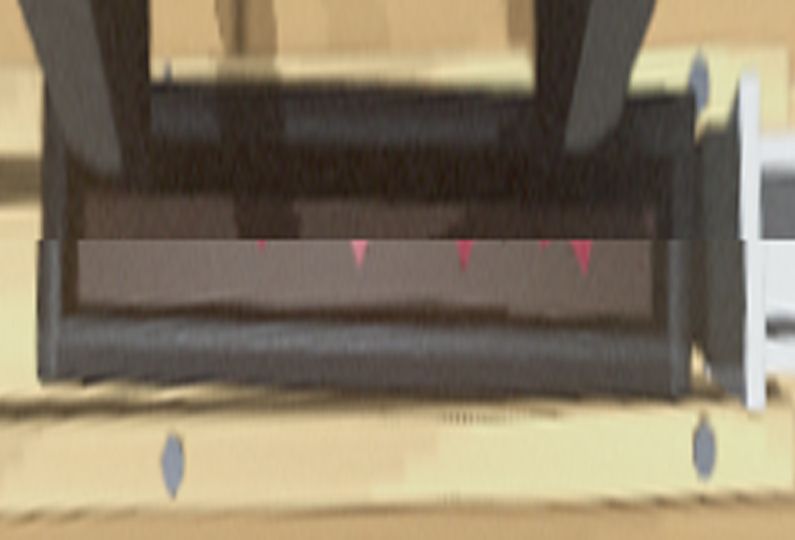

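The tray measures about 1.1° out of square: rear rim +0.6°, fence −0.57°. The rubber body dragged the rear toward −x as the wing turned. The stop is locked, and rim and body touch. I'll gently nudge the tray's rear −x rim back toward +x with closed fingers.

Request:
jog_arm --steps '[[[0,-40,50],0,0],[[0,-74,96],0,0],[[0,-74,96],0,0],[[40,-74,96],0,0],[[80,-74,96],0,0],[[120,-74,96],0,0],[[150,-74,96],0,0],[[165,-74,96],0,0],[[171,-74,96],0,0],[[171,-74,96],0,0],[[171,-74,96],0,0]]'

```text
time_s: 19.0
tcp_pos: [0.4212, 0.0219, 0.2442]
tcp_rot: [-2.216, 0.017, 2.212]
force: [0.8, -0.0, 0.3]
finger_gap: 0.0005
```

```bash
python3 - <<'E'
from h import *
from plant import arm
plan(arm,[.443,.02,.072])
d=arm.grab_frame("side");cv2.imwrite("pics/side10.png",cv2.resize(d["frame"][130:300,180:350,::-1],None,fx=3.5,fy=3.5,interpolation=2))
E
```

```text
t 19.0 grasp pt [0.4215 0.0218 0.0732] tool x [ 0.0019 -0.0004 -1.    ] jaw yaw -90.85 q [-0.2364 -0.0442  2.1534  0.0001  1.0304  1.3492] 
 F [ 0.7686 -0.0241  0.3299] M [ 0.0126 -0.0203  0.004 ] gap 0.0005485420566164481
 shift mm [  1.2306   1.5051 -21.488 ]
```

View pics/side10.png

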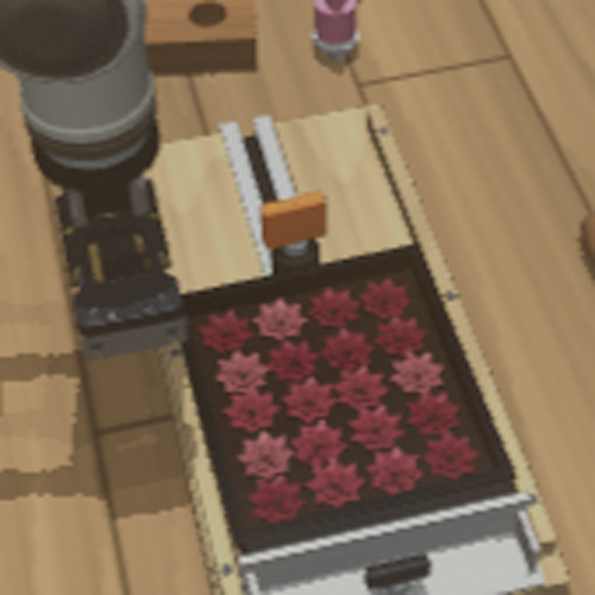

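The fingers are beside the tray's −x rear edge. I'll approach in small steps.

Request:
jog_arm --steps '[[[1,2,-6],0,0],[[1,2,-12],0,0],[[1,2,-17],0,0],[[1,2,-19],0,0],[[1,2,-19],0,0]]'

```text
time_s: 19.55
tcp_pos: [0.44, 0.0193, 0.2422]
tcp_rot: [-2.214, 0.017, 2.214]
force: [-0.7, -0.1, -0.2]
finger_gap: 0.0004
```

Request:
jog_arm --steps '[[[0,0,-1],0,0],[[0,0,-1],0,0]]'

```text
time_s: 19.75
tcp_pos: [0.4406, 0.0193, 0.242]
tcp_rot: [-2.213, 0.017, 2.214]
force: [0.4, 0.6, 0.9]
finger_gap: 0.0003
```

Request:
jog_arm --steps '[[[0,0,-1],0,0],[[0,0,-1],0,0]]'

```text
time_s: 19.95
tcp_pos: [0.4416, 0.0193, 0.2421]
tcp_rot: [-2.214, 0.017, 2.214]
force: [0.7, 0.5, 0.3]
finger_gap: 0.0003
```

Request:
jog_arm --steps '[[[0,0,-1],0,0],[[0,0,-1],0,0]]'

```text
time_s: 20.15
tcp_pos: [0.4423, 0.0193, 0.242]
tcp_rot: [-2.212, 0.017, 2.215]
force: [-2.7, -0.8, 2.2]
finger_gap: 0.0007
```

Request:
jog_arm --steps '[[[0,0,-1],0,0],[[0,0,-1],0,0]]'

```text
time_s: 20.35
tcp_pos: [0.4432, 0.0194, 0.2419]
tcp_rot: [-2.211, 0.017, 2.215]
force: [-4.6, 1.1, 3.2]
finger_gap: 0.0006
```

Request:
jog_arm --steps '[[[0,0,-1],0,0],[[0,0,-1],0,0]]'

```text
time_s: 20.55
tcp_pos: [0.4444, 0.0195, 0.2418]
tcp_rot: [-2.213, 0.017, 2.214]
force: [-2.2, 1.9, -0.5]
finger_gap: 0.0006
```

Request:
jog_arm --steps '[[[0,0,-1],0,0],[[0,0,-1],0,0]]'

```text
time_s: 20.75
tcp_pos: [0.4456, 0.0193, 0.2418]
tcp_rot: [-2.213, 0.017, 2.214]
force: [-2.5, 2.7, -0.1]
finger_gap: 0.0006
```

```bash
python3 - <<'E'
from h import *
from plant import arm
d=arm.grab_frame("side");np.savez("pics/side11.npz",**d)
def edge(d,x,z,lo,hi,sgn):
    ys=np.arange(lo,hi,.0005);T=np.linalg.inv(d["world_from_camera"]);P=np.stack([np.full_like(ys,x),ys,np.full_like(ys,z),np.ones_like(ys)],1)@T.T
    u=(d["fx"]*P[:,0]/P[:,2]+d["cx"]).astype(np.float32);v=(d["fy"]*P[:,1]/P[:,2]+d["cy"]).astype(np.float32)
    g=cv2.cvtColor(d["frame"],cv2.COLOR_RGB2GRAY).astype(np.float32)
    p=cv2.GaussianBlur(cv2.remap(g,u[None],v[None],1),(0,0),2)[0];g=np.gradient(p)*sgn;i=g.argmax();w=slice(max(0,i-5),i+6);gg=np.clip(g[w],0,None);return (ys[w]*gg).sum()/gg.sum()
xs=np.r_[np.arange(.48,.515,.003),np.arange(.575,.625,.003)]
for f,lo,hi in(("side0",.1,.13),("side8",.025,.05),("side11",.025,.05)):
    d=np.load(f"pics/{f}.npz");e=np.array([edge(d,x,.064,lo,hi,1) for x in xs]);k=np.polyfit(xs,e,1);r=abs(e-np.polyval(k,xs));ok=r<2.5*np.median(r);k=np.polyfit(xs[ok],e[ok],1);print(f,np.degrees(k[0]),np.polyval(k,.545),r[ok].mean(),ok.sum())
E
```

```text
side0 -0.29658826243116254 0.11283661227750966 0.00042240220935172167 29
side8 0.4391766213636443 0.03714330695467263 0.0003488729155590674 28
side11 -0.5392071419035568 0.03615238216682168 0.0005345554621513015 17
```

That rotated it back by about 1°, so it is now close to square. I'll withdraw and verify from above.

Request:
jog_arm --steps '[[[0,0,4],0,0],[[0,0,12],0,0],[[0,0,24],0,0],[[-40,0,24],0,0],[[-90,0,24],0,0],[[-140,0,24],0,20],[[-172,20,-20],0,40],[[-172,74,-70],0,60],[[-172,74,-70],0,60],[[-172,74,-70],0,60],[[-172,74,-70],0,60]]'

```text
time_s: 21.9
tcp_pos: [0.5141, -0.0561, 0.414]
tcp_rot: [-2.213, 0.018, 2.213]
force: [0.9, 0.3, -0.3]
finger_gap: 0.0464
```

```bash
python3 - <<'E'
from h import *
from plant import arm
plan(arm,[.545,.058,.2])
d=arm.grab_frame("wrist");np.savez("pics/wrist12.npz",**d);cv2.imwrite("pics/w12.png",d["frame"][:,:,::-1])
P=fcloud(d);hsv=cv2.cvtColor(d["frame"],cv2.COLOR_RGB2HSV)
m=(cv2.inRange(hsv,(4,170,90),(16,255,255))>0)&(P[...,2]>.075)&(P[...,2]<.13)&(abs(P[...,1]-.06)<.06)&(abs(P[...,0]-.545)<.06)
zt=np.percentile(P[m][:,2],90);t=m&(P[...,2]>zt-.006)
print(zt,cv2.minAreaRect(P[t][:,:2].astype(np.float32)))
E
python3 sq.py pics/wrist12.npz|sed -n '2,3p;7p'
```

```text
t 21.9 grasp pt [ 0.5141 -0.056   0.243 ] tool x [-0.0002  0.0001 -1.    ] jaw yaw -90.94 q [-0.3426  0.001   1.7456  0.0001  1.3953  1.2446] 
 F [ 0.9197  0.349  -0.2733] M [ 0.0468 -0.0219  0.0179] gap 0.04641763505033595
 shift mm [  42.9768 -114.5245  -29.0396]
0.10982736362153066 ((0.5455536246299744, 0.05609291419386864), (0.04407830908894539, 0.010282687842845917), 2.3692779541015625)
rear rim  dy/dx (np.float64(-0.5396276082913783), np.float64(0.038218836616205634), np.float64(8.968225613266176e-05), np.int64(27), 27)
rear rim x>.57 (np.float64(-0.5490851237701836), np.float64(0.03771944254225249), np.float64(7.236508975456918e-05), np.int64(14), 14)
fence plate dy/dx z70 (np.float64(-0.5803118691818756), np.float64(-0.17196408279428466), np.float64(8.99270135016849e-05), np.int64(43), 43)
```

View pics/w12.png

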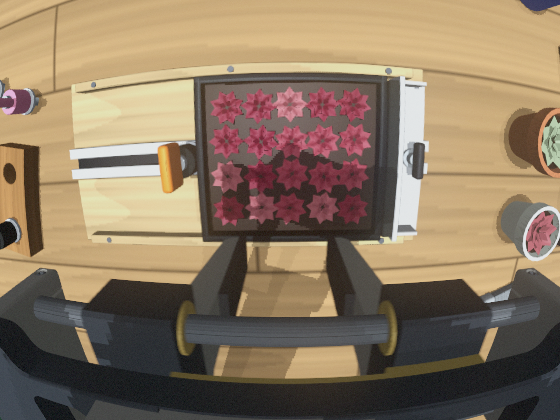

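```bash
python3 - <<'E'
from h import *
for n in("wrist9","wrist12"):
    d=np.load(f"pics/{n}.npz");P=fcloud(d);hsv=cv2.cvtColor(d["frame"],cv2.COLOR_RGB2HSV)
    m=(cv2.inRange(hsv,(4,170,90),(16,255,255))>0)&(P[...,2]>.075)&(P[...,2]<.13)&(abs(P[...,1]-.06)<.06)&(abs(P[...,0]-.545)<.06)
    zt=np.percentile(P[m][:,2],90);t=m&(P[...,2]>zt-.006)
    v,u=np.where(t);print(n,d["world_from_camera"][:3,3],zt,cv2.minAreaRect(P[t][:,:2].astype(np.float32)),fplane(d,u,v,.111).mean(0))
a=[np.load(f"pics/{n}.npz")["frame"][125:205,140:240,::-1] for n in("wrist9","wrist12")]
cv2.imwrite("pics/cmp.png",cv2.resize(np.vstack(a),None,fx=3.7,fy=3.7,interpolation=2))
from sq import run
for n in("wrist9","wrist12"):
    E=run(f"pics/{n}.npz");xs=list(np.arange(.465,.515,.004))+list(np.arange(.575,.63,.004))
    print(n,"fence",E(list(np.arange(.46,.63,.004)),'y',-.185,-.165,.07,-1)[:2],"rear",E(xs,'y',.03,.05,.064,1)[:2],"track end y",E([.535,.557],'y',.21,.25,.026,-1)[1])
E
```

```text
wrist9 [ 0.5915 -0.0553  0.3931] 0.1098981166739308 ((0.5458104014396667, 0.05826861411333084), (0.04414492845535278, 0.010539836250245571), 3.4528446197509766) [0.5461 0.0541 0.111 ]
wrist12 [ 0.5894 -0.0569  0.3932] 0.10982736362153066 ((0.5455536246299744, 0.05609291419386864), (0.04407830908894539, 0.010282687842845917), 2.3692779541015625) [0.5462 0.0517 0.111 ]
wrist9 fence (np.float64(-0.5368354067311737), np.float64(-0.17193083468466616)) rear (np.float64(0.5737056000510055), np.float64(0.03931165492593759)) track end y 0.23225362196352461
wrist12 fence (np.float64(-0.5803118691818756), np.float64(-0.17196408279428466)) rear (np.float64(-0.5396276082913783), np.float64(0.038218836616205634)) track end y 0.23215417608696381
```

View pics/cmp.png

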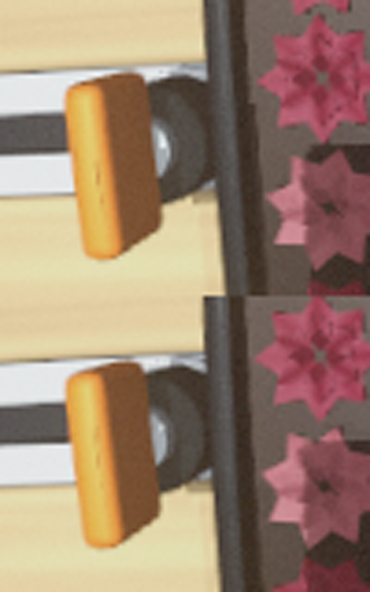

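Request:
jog_arm --steps '[[[0,-40,10],0,60],[[20,-80,20],0,60],[[40,-105,25],0,60],[[40,-105,25],0,60],[[40,-105,25],0,60]]'

```text
time_s: 22.45
tcp_pos: [0.4903, 0.0502, 0.3742]
tcp_rot: [-2.215, 0.015, 2.215]
force: [-0.0, 0.4, 0.5]
finger_gap: 0.0599
```

```bash
python3 - <<'E'
from h import *
from plant import arm
d=arm.grab_frame("wrist");np.savez("pics/wrist13.npz",**d)
print(d["world_from_camera"][:3,3],arm.get_obs()["time_s"])
T=np.linalg.inv(d["world_from_camera"])
def rect(z,s=8000):
    ys=np.arange(.09,.025,-1/s);xs=np.arange(.51,.58,1/s);Y,X=np.meshgrid(ys,xs);p=np.stack([X,Y,np.full_like(X,z),np.ones_like(X)],-1)@T.T
    rho=np.hypot(p[...,0],p[...,1]);k=np.arctan2(rho,p[...,2])/rho
    return cv2.remap(d["frame"],(d["fx"]*p[...,0]*k+d["cx"]).astype(np.float32),(d["fy"]*p[...,1]*k+d["cy"]).astype(np.float32),cv2.INTER_CUBIC)
cv2.imwrite("pics/w13r.png",rect(.064)[:,:,::-1])
P=fcloud(d);hsv=cv2.cvtColor(d["frame"],cv2.COLOR_RGB2HSV)
m=(cv2.inRange(hsv,(4,170,90),(16,255,255))>0)&(P[...,2]>.075)&(P[...,2]<.13)&(abs(P[...,1]-.06)<.06)&(abs(P[...,0]-.545)<.06)
zt=np.percentile(P[m][:,2],90);t=m&(P[...,2]>zt-.004)
print(zt,cv2.minAreaRect(P[t][:,:2].astype(np.float32)))
from sq import run
E=run("pics/wrist13.npz");xs=list(np.arange(.49,.515,.004))+list(np.arange(.575,.62,.004));print(E(xs,'y',.03,.05,.064,1))
E
```

```text
[0.5656 0.0496 0.3534] 22.5
0.11056604629650413 ((0.5458714365959167, 0.05658777803182602), (0.04348495602607727, 0.010603580623865128), 2.6540989875793457)
(np.float64(-0.5573119826014763), np.float64(0.038589887892400275), np.float64(6.346278836217696e-05), np.int64(19), 19)
```

View pics/w13r.png

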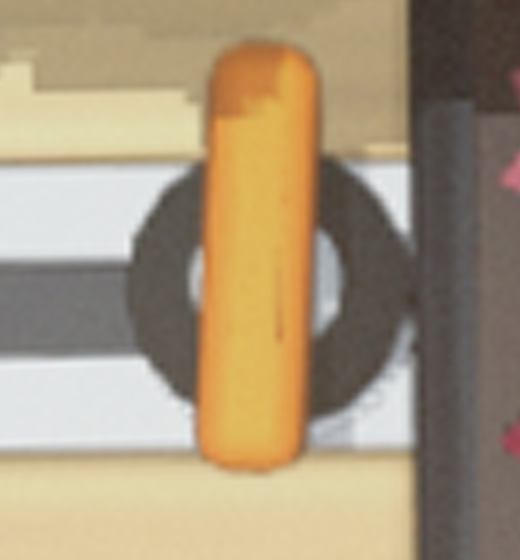

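Close view: the rubber body (cols 127–413) touches the rim edge (col 412). Its centre is 17.9 mm from the rim, so it is in contact. I'll wait a second further back and re-measure for creep.

Request:
jog_arm --steps '[[[0,0,0],0,60],[[0,0,0],0,60],[[0,0,0],0,60],[[0,0,0],0,60],[[0,0,0],0,60],[[0,0,0],0,60],[[0,0,0],0,60],[[0,0,0],0,60],[[0,0,0],0,60],[[0,0,0],0,60],[[0,0,0],0,60],[[0,0,0],0,60],[[0,0,0],0,60],[[0,0,0],0,60],[[0,0,0],0,60]]'

```text
time_s: 24.0
tcp_pos: [0.4911, 0.0495, 0.3741]
tcp_rot: [-2.214, 0.017, 2.214]
force: [-0.2, 0.1, -0.1]
finger_gap: 0.0596
```

```bash
python3 - <<'E'
from h import *
from plant import arm
d=arm.grab_frame("wrist");np.savez("pics/wrist14.npz",**d)
for n in("wrist13","wrist14"):
    d=np.load(f"pics/{n}.npz")
    P=fcloud(d);hsv=cv2.cvtColor(d["frame"],cv2.COLOR_RGB2HSV)
    m=(cv2.inRange(hsv,(4,170,90),(16,255,255))>0)&(P[...,2]>.075)&(P[...,2]<.13)&(abs(P[...,1]-.06)<.06)&(abs(P[...,0]-.545)<.06)
    zt=np.percentile(P[m][:,2],90);t=m&(P[...,2]>zt-.004)
    q=P[t][:,:2];w,V=np.linalg.eigh(np.cov(q.T));print(zt,cv2.minAreaRect(q.astype(np.float32)),"pca",np.degrees(np.arctan(V[1,1]/V[0,1])))
    from sq import run
    E=run(f"pics/{n}.npz");xs=list(np.arange(.49,.515,.004))+list(np.arange(.575,.62,.004));print(E(xs,'y',.03,.05,.064,1))
E
```

```text
0.11056604629650413 ((0.5458714365959167, 0.05658777803182602), (0.04348495602607727, 0.010603580623865128), 2.6540989875793457) pca -3.644742425804878
(np.float64(-0.5573119826014763), np.float64(0.038589887892400275), np.float64(6.346278836217696e-05), np.int64(19), 19)
0.11084778242957123 ((0.5453655123710632, 0.05680190026760101), (0.04342377558350563, 0.01089197862893343), 2.678630828857422) pca -2.9007469992425814
(np.float64(-0.5521906687046976), np.float64(0.03893982423512485), np.float64(6.55954657642446e-05), np.int64(19), 19)
```

Nothing changed over 1.5 s: the tray is square to the fence and the stop is touching and locked. I'm handing it in.

```bash
python3 - <<'E'
from plant import arm
print(arm.finish_job(),arm.get_obs()["time_s"])
E
```

```text
the job is handed in; nothing more can be done
the job is handed in; nothing more can be done
```

The job is handed in at about 24 s: the tray is held between the orange stop and the fence strip, with the stop locked in the track. I took the orange stop from the rack, dropped its head in the slot and slid the tray about 75 mm to the strip. I pressed to 11 N at the wrist, about 6 N of it from the strip, and turned the wing clockwise while keeping it pressed.

**Squareness:** Turning the wing skewed the tray by about 1.1°. I nudged its rear rim back with the closed fingers, never above about 5 N. The rear rim is now at −0.55° and the fence at −0.58°, so they agree to about 0.05°.

**Lock and hold:**
- **Contact:** The rubber body touches the rim, 17.9 mm from the stop's axis to the rim edge.
- **Lock:** The wing top is at about 0.111 m, the height expected when locked.
- **Creep:** Over 1.5 s untouched, positions changed by under 0.4 mm, which is within measurement noise.
- **Bystanders:** I moved neither the yellow stop nor the two pots. My later pictures show nothing disturbed, but I did not measure them.

**Less certain:**
- **Wing angle:** The wing sprang back about 3° on release, so it stands at roughly 87° rather than exactly 90°.
- **Stop shift:** The stop settled about 2 mm toward the fence while I squared the tray. It stayed in contact with the rim.
- **Strip squash:** About 2 to 4 mm. This is inferred from force and positions, not seen directly.

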